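Reload a flat-block thermal cycler with assay cartridges and start it

TASK

Put the used cartridges (ports sealed with foil) still sitting in the thermal cycler's block into the steel waste tray, and load every fresh cartridge from the bench mat into a pocket, one to a pocket, fully down with its port side (window and fill ports) up and its metal heat plate on the block; some lie upside down and must be turned over. When all that is done, push the sprung lid down until its catch clicks and holds it shut, then press the start button all the way in. Do not knock over the two bottles.

Things in the scene. Friction and masses are not known exactly. Their poses are not given: they have to be found in the camera images.
- cycler: low beige thermal cycler, 230 mm wide, 355 mm deep, case top 60 mm above the bench; fixed, does not slide. Origin under it on the bench; its x points from its front (button, display; normally towards the robot's right) to its rear (hinge), y to the side, z up. The aluminium block with four pockets in a row along x stands 12 mm above the case (top face at z = 72 mm). Behind the hinge is a rear housing 115 mm high
- pocket1 (a point): centre of the FLOOR of pocket 1 (67 mm above the bench; 1 is nearest the front, pitch 36 mm). Axes as the cycler's. Every pocket is 31.5 mm along x by 60 mm along y and 5 mm deep, with 4.5 mm walls between; a cartridge fits with its long axis along the cycler's y, either end first, its top then 18 mm above this point, 13 mm above the block
- pocket2 (a point): centre of the FLOOR of pocket 2 (67 mm above the bench; 1 is nearest the front, pitch 36 mm). Axes as the cycler's. Every pocket is 31.5 mm along x by 60 mm along y and 5 mm deep, with 4.5 mm walls between; a cartridge fits with its long axis along the cycler's y, either end first, its top then 18 mm above this point, 13 mm above the block
- pocket3 (a point): centre of the FLOOR of pocket 3 (67 mm above the bench; 1 is nearest the front, pitch 36 mm). Axes as the cycler's. Every pocket is 31.5 mm along x by 60 mm along y and 5 mm deep, with 4.5 mm walls between; a cartridge fits with its long axis along the cycler's y, either end first, its top then 18 mm above this point, 13 mm above the block
- pocket4 (a point): centre of the FLOOR of pocket 4 (67 mm above the bench; 1 is nearest the front, pitch 36 mm). Axes as the cycler's. Every pocket is 31.5 mm along x by 60 mm along y and 5 mm deep, with 4.5 mm walls between; a cartridge fits with its long axis along the cycler's y, either end first, its top then 18 mm above this point, 13 mm above the block
- lid_hinge (a point): middle of the lid's hinge axis (parallel to the cycler's y), 95 mm above the bench; axes as the cycler's
- lid (a joint): angle of the lid in rad: 0 = shut and latched (lid level), about 1.6 = fully open (upright; its start). A spring pushes it open all the way, 1 to 2 N at the lip; a sprung roller catch at its front edge snaps over at about 0.03 and holds it below 0.02; snapping it in takes 8 to 15 N straight down on its front edge. If let go before that it swings open again. Pulling it up by the lip with 3 to 5 N frees it
- lid_lip (a point): middle of the tip of the lid's black finger lip, 241 mm from the hinge axis; moves with the lid. Lid frame axes: -x from the hinge towards the lip, z out of the lid's outer face (up when shut). The lid is a cream frame 16 mm thick, 144 mm wide and 218 mm long from the axis, with a clear window; its middle plane goes through the hinge axis and this point. The lip is 70 mm wide (along y), 12 mm thick and sticks out 24 mm. When shut the lid is 2 mm clear above seated cartridges
- start_top (a point): centre of the top of the round white start button (22 mm across) on the cycler's front deck, 79 mm above the bench
- start (a joint): travel of the start button in m: 0 = out, 0.005 = all the way in (5 N); springs back
- cart1: a fresh white plastic assay cartridge, a block 56 x 28 x 18 mm (x, y, z), about 35 g, origin at its centre; x is its long axis; +z points out of the PORT side (sunken glass window and two dark round fill ports in one end), -z out of the HEAT-PLATE side (a plain flat metal plate with three fine cross grooves, no window or ports). Lies on the bench mat port side up (z up) at the start; stands safely on any of its long edges. Absent (None) in some starts
- cart2: a fresh white plastic assay cartridge, a block 56 x 28 x 18 mm (x, y, z), about 35 g, origin at its centre; x is its long axis; +z points out of the PORT side (sunken glass window and two dark round fill ports in one end), -z out of the HEAT-PLATE side (a plain flat metal plate with three fine cross grooves, no window or ports). Lies on the bench mat port side up (z up) at the start; stands safely on any of its long edges. Absent (None) in some starts
- cart3: a fresh white plastic assay cartridge, a block 56 x 28 x 18 mm (x, y, z), about 35 g, origin at its centre; x is its long axis; +z points out of the PORT side (sunken glass window and two dark round fill ports in one end), -z out of the HEAT-PLATE side (a plain flat metal plate with three fine cross grooves, no window or ports). Lies on the bench mat upside down (z down) at the start; stands safely on any of its long edges. Absent (None) in some starts
- cart4: a fresh white plastic assay cartridge, a block 56 x 28 x 18 mm (x, y, z), about 35 g, origin at its centre; x is its long axis; +z points out of the PORT side (sunken glass window and two dark round fill ports in one end), -z out of the HEAT-PLATE side (a plain flat metal plate with three fine cross grooves, no window or ports). Lies on the bench mat upside down (z down) at the start; stands safely on any of its long edges. Absent (None) in some starts
- used1: a used cartridge sitting in pocket 1 at the start (absent, None, in most starts): same size, weight and axes as a fresh one, port side up, its fill ports covered by a foil strip
- used2: a used cartridge sitting in pocket 2 at the start (absent, None, in most starts): same size, weight and axes as a fresh one, port side up, its fill ports covered by a foil strip
- used3: a used cartridge sitting in pocket 3 at the start (absent, None, in most starts): same size, weight and axes as a fresh one, port side up, its fill ports covered by a foil strip
- used4: a used cartridge sitting in pocket 4 at the start (absent, None, in most starts): same size, weight and axes as a fresh one, port side up, its fill ports covered by a foil strip
- tray: open steel waste tray, fixed, 160 x 100 mm (x, y), 35 mm high, walls and floor 4 mm, open on top; origin at the centre of its underside; to the right of the mat
- benchmat: thin flat grey-blue bench mat 300 x 300 mm, 3 mm thick, on which the cartridges lie; fixed; origin at the centre of its underside
- marker: marker pen lying among the cartridges, 130 mm long, 17 mm thick, origin under its middle, x along it
- vial: small glass vial standing on the mat, 24 mm across, 32 mm high, origin under it
- reagent: amber reagent bottle, 60 mm across, 150 mm high, beyond the mat
- wash: white bottle, 64 mm across, 160 mm high, beyond the cycler
There are look-alikes about, which are no part of the job. Leave any green look-alike of the cart1 alone.

How it is judged:
On the way, in this order (a step that is already met when the one before it is completed fails the run):
1. the used cartridges are in the tray and every fresh one lies fully down in a pocket, port side up (((horizontal distance between cart1 and pocket1 below 0.004 m and z of cart1 in the frame of pocket1 between 0.0065 and 0.0115 m) or (horizontal distance between cart1 and pocket2 below 0.004 m and z of cart1 in the frame of pocket2 between 0.0065 and 0.0115 m) or (horizontal distance between cart1 and pocket3 below 0.004 m and z of cart1 in the frame of pocket3 between 0.0065 and 0.0115 m) or (horizontal distance between cart1 and pocket4 below 0.004 m and z of cart1 in the frame of pocket4 between 0.0065 and 0.0115 m)) and angle between each of cart1, cart2, cart3, cart4's own z axis and vertical below 0.08 rad and ((horizontal distance between cart2 and pocket1 below 0.004 m and z of cart2 in the frame of pocket1 between 0.0065 and 0.0115 m) or (horizontal distance between cart2 and pocket2 below 0.004 m and z of cart2 in the frame of pocket2 between 0.0065 and 0.0115 m) or (horizontal distance between cart2 and pocket3 below 0.004 m and z of cart2 in the frame of pocket3 between 0.0065 and 0.0115 m) or (horizontal distance between cart2 and pocket4 below 0.004 m and z of cart2 in the frame of pocket4 between 0.0065 and 0.0115 m)) and ((horizontal distance between cart3 and pocket1 below 0.004 m and z of cart3 in the frame of pocket1 between 0.0065 and 0.0115 m) or (horizontal distance between cart3 and pocket2 below 0.004 m and z of cart3 in the frame of pocket2 between 0.0065 and 0.0115 m) or (horizontal distance between cart3 and pocket3 below 0.004 m and z of cart3 in the frame of pocket3 between 0.0065 and 0.0115 m) or (horizontal distance between cart3 and pocket4 below 0.004 m and z of cart3 in the frame of pocket4 between 0.0065 and 0.0115 m)) and ((horizontal distance between cart4 and pocket1 below 0.004 m and z of cart4 in the frame of pocket1 between 0.0065 and 0.0115 m) or (horizontal distance between cart4 and pocket2 below 0.004 m and z of cart4 in the frame of pocket2 between 0.0065 and 0.0115 m) or (horizontal distance between cart4 and pocket3 below 0.004 m and z of cart4 in the frame of pocket3 between 0.0065 and 0.0115 m) or (horizontal distance between cart4 and pocket4 below 0.004 m and z of cart4 in the frame of pocket4 between 0.0065 and 0.0115 m)) and x of used1 in the frame of tray between -0.072 and 0.072 m and y of used1 in the frame of tray between -0.044 and 0.044 m and z of each of used1, used2, used3, used4 in the frame of tray below 0.036 m and x of used2 in the frame of tray between -0.072 and 0.072 m and y of used2 in the frame of tray between -0.044 and 0.044 m and x of used3 in the frame of tray between -0.072 and 0.072 m and y of used3 in the frame of tray between -0.044 and 0.044 m and x of used4 in the frame of tray between -0.072 and 0.072 m and y of used4 in the frame of tray between -0.044 and 0.044 m), for 0.3 s.
2. the lid is shut and caught (all of step 1 and value of joint lid below 0.02 rad), for 0.3 s.
3. the start button is pressed all the way in (value of joint lid below 0.02 rad and value of joint start above 0.004 m), for 0.05 s.
At the end, for the whole second after the job is handed in: Used cartridges in the tray; every fresh one in its own pocket: centre within 4 mm of the pocket's, 6.5 to 11.5 mm above its floor, port side up within 0.08 rad; the lid stays shut by itself (below 0.02 rad); start was pressed over 4 mm after that and is out again; all at rest (all of step 2 and value of joint start below 0.002 m and linear speed of each of cart1, cart2, cart3, cart4, used1, used2, used3, used4 below 0.02 m/s); the robot touches nothing.
It fails at once if the reagent bottle is knocked over (angle between reagent's own z axis and vertical above 0.6 rad).
It fails at once if the white bottle is knocked over (angle between wash's own z axis and vertical above 0.6 rad).
Of cart1, cart2, cart3, cart4 only 3 to 4 are there at a start; the rules pass over those that are not, and their reading is None.
Of used1, used2, used3, used4 only 1 to 2 are there at a start; the rules pass over those that are not, and their reading is None.
At some moment in a run one of cart1, cart2, cart3, cart4 may be knocked a few centimetres aside while the robot is not near it.
Once in a run the grip may slacken for a moment while it holds something.
It also fails if it takes over 210 s, if anything falls off the work surface, if the arm or the gripper's body presses on something with over 40 N, if the wrist force passes 120 N, or if a joint passes its speed limit or range.

ROBOT

A 7-joint arm with a two-finger parallel gripper is mounted at the origin on the work surface. World frame = base frame: x ahead of the robot, y to its left, z up, the work surface at z = 0. Lengths are in m, angles in rad, forces in N, time in s.
With the tool pointing down it reaches from about 0.425 to 0.875 m from the base axis. Payload 8.4 kg.
Tool frame: the origin (TCP) lies on the front face of the gripper's body, between the roots of the fingers; the fingertips stand 73 mm ahead of it and the grasp point (between the pads) lies 54 mm ahead of it; z points along the fingers, y is the direction in which the jaws open and shut (so a half turn about z gives the same grasp; the last joint's range is limited). The gripper opens to 85 mm and grips with 20 to 120 N. Pads are 22 mm wide; open, the fingers measure 114 mm over their backs; the gripper's body (76 mm by 85 mm) begins 54 mm behind the grasp point. The pads swing forward as they close: fully open they stand 13 mm farther back than shut.
Start: joints at [1.087, 0.333, 0.04, 1.465, -0.013, 1.343, -0.059], TCP at [0.244, -0.602, 0.304] pointing down, gripper open.
Joint ranges: [-2.58, 2.58], [-0.38, 2.09], [-1.3, 1.39], [0.25, 2.4], [-1.5, 4.64], [0.08, 2.09], [-2.65, 2.65]. Speed limits (rad/s): [2.22, 2.22, 2.79, 2.79, 3.14, 3.14, 3.14].

INTERFACE

Orientations are given as a unit quaternion [w, x, y, z].
In Python, from workcell import env gives the robot as it stands. The module is installed in compiled form; this text tells all that it offers.
- The arm moves only by the tool send_rows, never from a script. Its argument "targets" is text: rows parted by semicolons, each of 6 numbers parted by spaces: the shift along the tool's x, y, z normalised to -1 to 1, where 1 is 15 cm, then the turn, a rotation vector about the tool's x, y, z normalised to -1 to 1, where 1 is 360 degrees. A call has exactly 8 rows; each row is the pose to reach, as a shift and turn from the pose commanded when the call began, along the tool's axes at that moment, turning the shorter way round; what a row does not reach only later rows make up. A row lasts 1/10 s, in which the tool goes at most 50 mm and 8.59 degrees, less where a joint would pass 70% of its speed; a pose out of reach is approached as far as the arm can. A call with a number of a shift or a turn outside -1 to 1 is refused whole. A call with a gripper value outside its range is refused whole. "jaw" is the closure, from -1 (fully open) to 1 (shut), so that 0 is half open, set as the call begins (left out, the last holds). The fingers move at their own pace and stop on an object; "grip_force" is the grip in N (left out, the last holds). Time passes only in rows, so rows that repeat a pose let the fingers close, or fill a call up. It gives the time, the measured TCP pose, the force and the opening at its end, in the units of the state.
- env.get_state(): the state, without advancing time (a new reading comes with each control period).
- env.camera(name): name is "side" or "top" or "wrist"; returns the picture (384x512x3 uint8, blue, green, red); there is no depth.
- env.camera_model(name): a dict with "camera_matrix" (3x3 intrinsics, pixels), "dist_coeffs" ([k1, k2, p1, p2, k3] as OpenCV has them; the pictures are not rectified), "pose" (4x4, takes a point from camera to world coordinates); the wrist camera has in their place "mount" (4x4, takes a point from camera to tool coordinates, whose origin is the TCP and whose axes are the flange's). Camera axes: x right, y down, z forward; pixel columns grow to the right and rows downward; lengths in m; the calibration is good to about 2 mm. A picture is of the moment at which its call begins: read the wrist's pose just before it. camera_model takes no time and is no camera call.
- env.job_done(): hands the job in, once; it reports no verdict.
Trained networks look in the newest picture that a camera, given by its name, has taken for a name from the list of things; names that differ only in an ending like _2 or _b are one class to them, and where a whole thing is asked for, a point or a joint stands for the part that bears it (a point fixed in the world has none). Each returns a list of dicts, best first, with "confidence" (0 to 1); they miss things now and then, are a little off and sometimes report something else, mostly with a low value. They report only what shows in the picture. A call takes as long as a camera call. They do not tell look-alikes from the thing itself.
- env.recognise(camera, thing): "location" ([x, y, z] in m, in the coordinates of the camera as it stood for that picture, good to about 4 mm: the middle of the surface that is visible of it).
- env.mark_of(camera, thing): "location" ([x, y, z] in m, in the coordinates of the camera as it stood for that picture, good to about 4 mm: a listed point, or the origin of a listed thing).
The state is a dict: "t": time; "q": joint angles; "joint_vel": joint speeds; "joint_torque": joint torques, N m; "tool_pos": TCP position; "ee_rot": TCP orientation; "wrist_force": force on the tool from outside, world axes, zero at the start; "ft_torque": the same for the moment, N m; "grip_width": opening from 0.0 (shut) to 1.0 (fully open).
Only numpy, scipy, OpenCV 4.12 (cv2) and the standard library are available. Lean on these libraries where they do the work, as an engineer would, in place of code of your own. Each camera call takes 0.05 s, during which the arm holds its last target. There are 200 camera calls.

## Working session

There is one attempt and no reset: what is moved stays moved. The work goes in short steps, Python scripts to look and compute and a tool call to move; the robot and the scene stay as the last step left them, time stands still between calls to the robot, and variables do not carry over. Pictures are saved under pics/ and viewed, about 12 in all and at most 16, crops included, and the job is handed in when it is done.

Besides the shell and the picture viewer there is one more tool, called after ">>>" as name(argument=value, ...), one argument or row to a line, values as JSON. send_rows: Moves the arm, as the interface text tells. Its arguments: {"type":"object","properties":{"targets":{"type":"string"},"jaw":{"type":"number"},"grip_force":{"type":"number"}},"required":["targets"]}

```bash
mkdir -p pics; cat > h.py <<'E'
import numpy as np, cv2, sys
from scipy.spatial.transform import Rotation as R
from workcell import env
def campose(c):
    m=env.camera_model(c)
    if c!='wrist': return np.array(m['pose'])
    s=env.get_state(); T=np.eye(4); q=s['ee_rot']; T[:3,:3]=R.from_quat([q[1],q[2],q[3],q[0]]).as_matrix(); T[:3,3]=s['tool_pos']
    return T@np.array(m['mount'])
def snap(c,f=None):
    P=campose(c); im=env.camera(c)
    if f: cv2.imwrite('pics/'+f,im)
    return P,im
def find(c,P,names,fn='mark_of',n=4):
    for t in names:
        for d in getattr(env,fn)(c,t)[:n]:
            l=P[:3,:3]@np.array(d['location'])+P[:3,3]
            print(c,t,round(d['confidence'],2),l.round(4))
def pix2w(c,P,uv,z):
    m=env.camera_model(c); u=cv2.undistortPoints(np.array(uv,float).reshape(-1,1,2),np.array(m['camera_matrix']),np.array(m['dist_coeffs'])).reshape(-1,2)
    d=np.c_[u,np.ones(len(u))]@P[:3,:3].T
    return P[:3,3]+d*((z-P[2,3])/d[:,2])[:,None]
def w2pix(c,P,X):
    m=env.camera_model(c); W=np.linalg.inv(P); 
    return cv2.projectPoints(np.array(X,float).reshape(-1,3),cv2.Rodrigues(W[:3,:3])[0],W[:3,3],np.array(m['camera_matrix']),np.array(m['dist_coeffs']))[0].reshape(-1,2)
E
python3 - <<'E'
from h import *
for c in ['top','side']:
    P,im=snap(c,c+'1.png'); print(c,P.round(3).tolist())
    find(c,P,['cycler','pocket1','pocket4','start_top','lid_lip','cart1','used1','tray'])
s=env.get_state(); print(s)
print(env.camera_model('wrist'))
a=cv2.imread('pics/top1.png');b=cv2.imread('pics/side1.png')
E
```

```text
top [[-0.146, -0.969, 0.2, 0.426], [-0.989, 0.143, -0.032, -0.071], [0.002, -0.202, -0.979, 0.972], [0.0, 0.0, 0.0, 1.0]]
top cycler 0.59 [0.564  0.1368 0.0028]
top pocket1 0.88 [0.5577 0.1884 0.0684]
top pocket1 0.86 [0.5686 0.0744 0.0686]
top pocket1 0.7 [0.5597 0.1455 0.0675]
top pocket1 0.56 [0.5641 0.1152 0.0667]
top pocket4 0.88 [0.5577 0.1884 0.0684]
top pocket4 0.86 [0.5686 0.0744 0.0686]
top pocket4 0.7 [0.5597 0.1455 0.0675]
top pocket4 0.56 [0.5641 0.1152 0.0667]
top start_top 0.58 [0.6396 0.0011 0.0824]
top lid_lip 0.87 [0.5494 0.2773 0.3356]
top lid_lip 0.66 [ 0.5232 -0.2547  0.    ]
top cart1 0.74 [ 0.6063 -0.3377  0.0108]
top cart1 0.68 [ 0.4558 -0.1856  0.0167]
top cart1 0.59 [ 0.7429 -0.3082  0.0084]
top cart1 0.55 [ 0.4594 -0.3316  0.017 ]
top used1 0.5 [0.5628 0.1479 0.0787]
top tray 0.88 [ 0.5273 -0.4685  0.0008]
side [[0.992, -0.078, 0.103, 0.513], [-0.128, -0.703, 0.7, -0.735], [0.018, -0.707, -0.707, 0.747], [0.0, 0.0, 0.0, 1.0]]
side cycler 0.66 [ 0.5611  0.1424 -0.0023]
side pocket1 0.9 [0.5555 0.1841 0.0624]
side pocket1 0.84 [0.5652 0.1142 0.0665]
side pock
[... 1173 characters left out ...]
t_torque': array([ 0.02086674,  0.06487055, -0.00837055]), 'grip_width': 1.0004915433418213}
{'camera_matrix': array([[328.69219078,   0.        , 250.14051785],
       [  0.        , 328.69219078, 190.88700908],
       [  0.        ,   0.        ,   1.        ]]), 'dist_coeffs': array([0.02295851, 0.        , 0.        , 0.        , 0.        ]), 'mount': array([[-7.85434354e-04, -9.60585455e-01, -2.77983754e-01,
         7.17302168e-02],
       [ 9.99999303e-01, -9.99635806e-04,  6.28820235e-04,
        -1.31717519e-03],
       [-8.81918085e-04, -2.77983066e-01,  9.60585570e-01,
        -6.84115620e-02],
       [ 0.00000000e+00,  0.00000000e+00,  0.00000000e+00,
         1.00000000e+00]])}
```

View pics/top1.png

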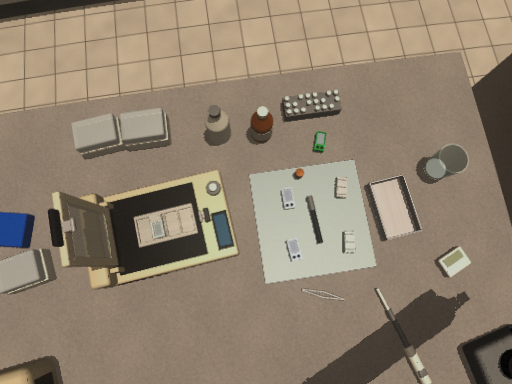

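View pics/side1.png

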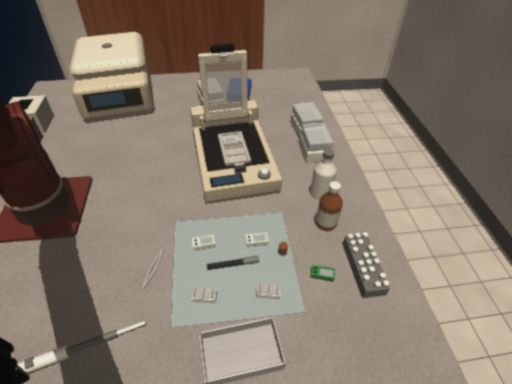

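```bash
cat >> h.py <<'E'
def mv(pos,yaw,tilt=0,p0=None,y0=None,t0=0):
    """tool x at yaw deg (world), tool z down, then tilt deg about tool y. prints row numbers"""
    def rot(y,t): return R.from_euler('z',y,degrees=True)*R.from_euler('x',180,degrees=True)*R.from_euler('y',t,degrees=True)
    s=env.get_state(); q=s['ee_rot']
    r0=R.from_quat([q[1],q[2],q[3],q[0]]) if y0 is None else rot(y0,t0)
    p=s['tool_pos'] if p0 is None else np.array(p0)
    d=r0.inv().apply(np.array(pos)-p)/.15; w=(r0.inv()*rot(yaw,tilt)).as_rotvec()/(2*np.pi)
    print('row',' '.join('%.4f'%v for v in np.r_[d,w]),'| mm',(d*150).round(1),'deg',(w*360).round(2))
def st():
    s=env.get_state(); q=s['ee_rot']; m=R.from_quat([q[1],q[2],q[3],q[0]]).as_matrix()
    print('t %.2f'%s['t'],'pos',s['tool_pos'].round(4),'yaw %.2f'%np.degrees(np.arctan2(m[1,0],m[0,0])),'zax',m[:,2].round(3),'F',s['wrist_force'].round(1),'w %.1f'%(85*s['grip_width']),'q',s['q'].round(2))
E
python3 - <<'E'
from h import *
mv([.53,-.30,.33],95.5)
import cv2
P=campose('top'); im=cv2.imread('pics/top1.png')
print(pix2w('top',P,[[310,198],[320,242],[299,173],[376,180],[402,176],[419,232],[388,239]],.01).round(3))
E
```

```text
row 2.5243 -1.1533 -0.1738 -0.0000 -0.0000 -0.2040 | mm [ 378.6 -173.   -26.1] deg [ -0.    -0.   -73.46]
[[ 0.587 -0.252  0.01 ]
 [ 0.466 -0.257  0.01 ]
 [ 0.661 -0.234  0.01 ]
 [ 0.61  -0.443  0.01 ]
 [ 0.611 -0.518  0.01 ]
 [ 0.452 -0.529  0.01 ]
 [ 0.446 -0.44   0.01 ]]
```

>>> send_rows(
  targets="1 -0.45 -0.17 0 0 -0.19;1 -0.45 -0.17 0 0 -0.19;1 -0.45 -0.17 0 0 -0.19;1 -0.45 -0.17 0 0 -0.19;1 -0.45 -0.17 0 0 -0.19;1 -0.45 -0.17 0 0 -0.19;1 -0.45 -0.17 0 0 -0.19;1 -0.45 -0.17 0 0 -0.19",
)

```text
t: 1.7
tool_pos: [0.3577, -0.4836, 0.3295]
ee_rot: [0.0, 0.702, 0.712, -0.0]
wrist_force: [0.5, 0.1, -0.1]
grip_width: 0.998
```

```bash
python3 - <<'E'
from h import *
st(); mv([.53,-.30,.33],95.5)
E
```

```text
t 1.70 pos [ 0.3577 -0.4836  0.3295] yaw 90.80 zax [ 0. -0. -1.] F [ 0.5  0.1 -0.1] w 84.9 q [ 1.01  0.23 -0.18  1.54  0.04  1.37  0.84]
row 1.2075 1.1658 -0.0034 0.0000 0.0000 -0.0130 | mm [181.1 174.9  -0.5] deg [ 0.    0.01 -4.7 ]
```

>>> send_rows(
  targets="1 0.97 0 0 0 -0.013;1 0.97 0 0 0 -0.013;1 0.97 0 0 0 -0.013;1 0.97 0 0 0 -0.013;1 0.97 0 0 0 -0.013;1 0.97 0 0 0 -0.013;1 0.97 0 0 0 -0.013;1 0.97 0 0 0 -0.013",
)

```text
t: 2.5
tool_pos: [0.5006, -0.3345, 0.3294]
ee_rot: [-0.0, 0.676, 0.737, -0.0]
wrist_force: [-0.3, -0.9, -0.2]
grip_width: 0.999
```

```bash
python3 - <<'E'
from h import *
st(); P,im=snap('wrist'); find('wrist',P,['cart1','marker','vial'],n=5)
cv2.imwrite('pics/w1.png',cv2.resize(im,(800,600),interpolation=cv2.INTER_CUBIC)); np.save('Pw1.npy',P); cv2.imwrite('pics/w1r.png',im)
E
```

```text
t 2.50 pos [ 0.5006 -0.3345  0.3294] yaw 94.94 zax [-0.001 -0.001 -1.   ] F [-0.3 -0.9 -0.2] w 84.9 q [ 0.78  0.24 -0.31  1.54  0.08  1.37  0.54]
wrist cart1 0.98 [ 0.5889 -0.1889  0.0072]
wrist cart1 0.93 [ 0.7447 -0.3027  0.0128]
wrist cart1 0.89 [ 0.4589 -0.1835  0.0081]
wrist cart1 0.69 [ 0.6009 -0.3408  0.0084]
wrist cart1 0.63 [ 0.4589 -0.3284  0.0119]
wrist marker 0.62 [ 0.5218 -0.2531  0.0011]
wrist vial 0.56 [ 6.615e-01 -2.312e-01  3.000e-04]
wrist vial 0.33 [ 0.5925 -0.1906  0.0063]
```

View pics/w1.png

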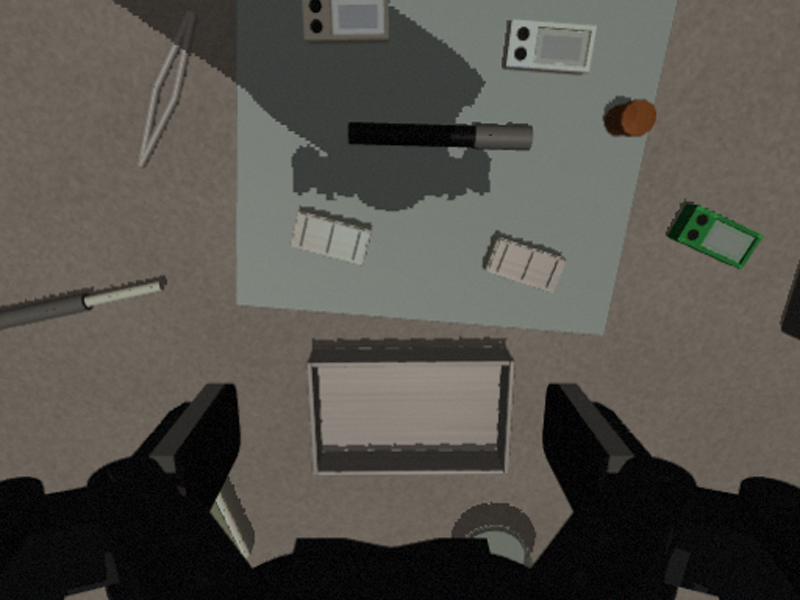

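>>> send_rows(
  targets="0.861 0.218 0.1 0 0 0;0.861 0.218 0.1 0 0 0;0.861 0.218 0.1 0 0 0;0.861 0.218 0.1 0 0 0;0.861 0.218 0.1 0 0 0;0.861 0.218 0.1 0 0 0;0.861 0.218 0.1 0 0 0;0.861 0.218 0.1 0 0 0",
)

```text
t: 3.5
tool_pos: [0.5228, -0.2021, 0.3144]
ee_rot: [-0.0, 0.676, 0.737, -0.0]
wrist_force: [-0.5, -0.3, -0.2]
grip_width: 1.001
```

>>> send_rows(
  targets="0.861 0.218 0.1 0 0 0;0.861 0.218 0.1 0 0 0;0.861 0.218 0.1 0 0 0;0.861 0.218 0.1 0 0 0;0.861 0.218 0.1 0 0 0;0.861 0.218 0.1 0 0 0;0.861 0.218 0.1 0 0 0;0.861 0.218 0.1 0 0 0",
)

```text
t: 4.3
tool_pos: [0.544, -0.0706, 0.2995]
ee_rot: [0.0, 0.676, 0.737, -0.0]
wrist_force: [0.7, 0.1, -0.5]
grip_width: 1.003
```

>>> send_rows(
  targets="0.861 0.218 0.46 0 0 0;0.861 0.218 0.46 0 0 0;0.861 0.218 0.46 0 0 0;0.861 0.218 0.46 0 0 0;0.861 0.218 0.46 0 0 0;0.861 0.218 0.46 0 0 0;0.861 0.218 0.46 0 0 0;0.861 0.218 0.46 0 0 0",
)

```text
t: 5.1
tool_pos: [0.5654, 0.0608, 0.231]
ee_rot: [0.001, 0.676, 0.737, 0.0]
wrist_force: [0.6, 0.6, 0.6]
grip_width: 1.0
```

```bash
python3 - <<'E'
from h import *
st(); P,im=snap('wrist'); find('wrist',P,['pocket1','used1','lid_hinge','start_top','lid_lip','cycler'],n=5)
cv2.imwrite('pics/w2.png',cv2.resize(im,(800,600),interpolation=cv2.INTER_CUBIC)); np.save('Pw2.npy',P); cv2.imwrite('pics/w2r.png',im)
E
```

```text
t 5.10 pos [0.5654 0.0608 0.231 ] yaw 95.00 zax [ 0.001 -0.    -1.   ] F [0.6 0.6 0.6] w 85.0 q [ 0.31  0.27 -0.57  1.74  0.16  1.18 -0.22]
wrist pocket1 0.8 [0.5649 0.1162 0.0665]
wrist pocket1 0.7 [0.5663 0.0821 0.0638]
wrist pocket1 0.65 [0.5583 0.1931 0.0643]
wrist used1 0.87 [0.5615 0.1528 0.0684]
wrist start_top 0.9 [0.643  0.003  0.0738]
wrist lid_lip 0.52 [0.5591 0.192  0.0632]
wrist cycler 0.33 [0.6409 0.002  0.0722]
```

View pics/w2.png

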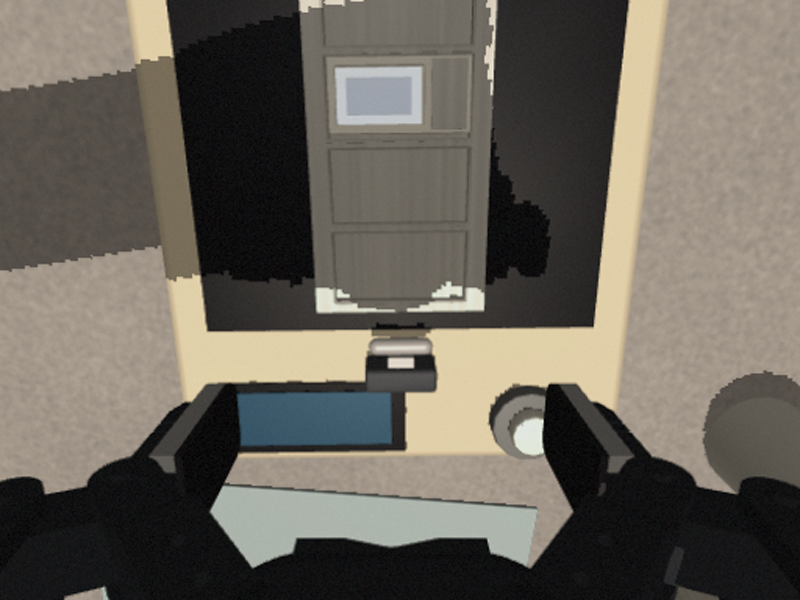

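```bash
python3 - <<'E'
from h import *
im=cv2.imread('pics/w2r.png'); c=im[0:205,185:325]; cv2.imwrite('pics/w2c.png',cv2.resize(cv2.convertScaleAbs(c,alpha=1.8),None,fx=2.9,fy=2.9,interpolation=cv2.INTER_CUBIC))
E
```

```text
(no output)
```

View pics/w2c.png

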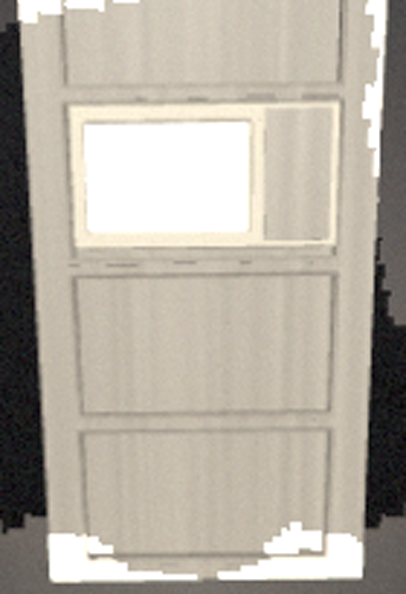

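```bash
python3 - <<'E'
from h import *
P=np.load('Pw2.npy')
def f(c,z,n):
    uv=np.array(c,float)/2.9+[185,0]; w=pix2w('wrist',P,uv,z)
    e=lambda i,j: w[j]-w[i]
    print(n,'z',z,w.mean(0).round(4),'len',np.linalg.norm(e(0,1)).round(4),np.linalg.norm(e(3,2)).round(4),'wid',np.linalg.norm(e(0,3)).round(4),np.linalg.norm(e(1,2)).round(4),'ang',np.degrees([np.arctan2(*e(0,1)[1::-1]),np.arctan2(*e(3,2)[1::-1])]).round(2))
p2=[(75,273),(330,272),(330,410),(80,412)]; p1=[(82,430),(329,428),(326,554),(88,556)]
u=[(70,105),(340,103),(336,241),(77,245)]; b=[(20,10),(387,10),(362,580),(50,580)]
for z in(.067,.072): f(p2,z,'p2');f(p1,z,'p1');f(b,z,'block')
f(u,.085,'used')
E
```

```text
p2 z 0.067 [0.5649 0.1178 0.067 ] len 0.0595 0.0608 wid 0.0323 0.0321 ang [5.16 5.39]
p1 z 0.067 [0.5688 0.0815 0.067 ] len 0.0604 0.0605 wid 0.0321 0.0321 ang [5.39 5.42]
block z 0.067 [0.5646 0.1233 0.067 ] len 0.0794 0.0798 wid 0.1295 0.1295 ang [4.96 4.91]
p2 z 0.072 [0.5647 0.1182 0.072 ] len 0.0582 0.0595 wid 0.0316 0.0314 ang [5.16 5.39]
p1 z 0.072 [0.5686 0.0826 0.072 ] len 0.0591 0.0592 wid 0.0314 0.0314 ang [5.39 5.42]
block z 0.072 [0.5645 0.1235 0.072 ] len 0.0777 0.0781 wid 0.1267 0.1267 ang [4.96 4.91]
used z 0.085 [0.5617 0.1533 0.085 ] len 0.0553 0.0553 wid 0.0272 0.0267 ang [5.34 5.78]
```

>>> send_rows(
  targets="0.619 0.028 0.1 0 0 -0.0011;0.619 0.028 0.273 0 0 -0.0011;0.619 0.028 0.273 0 0 -0.0011;0.619 0.028 0.273 0 0 -0.0011;0.619 0.028 0.273 0 0 -0.0011;0.619 0.028 0.273 0 0 -0.0011;0.619 0.028 0.273 0 0 -0.0011;0.619 0.028 0.273 0 0 -0.0011",
)

```text
t: 6.25
tool_pos: [0.5614, 0.1542, 0.19]
ee_rot: [0.0, 0.673, 0.74, 0.0]
wrist_force: [-0.8, -0.0, -0.8]
grip_width: 0.998
```

>>> send_rows(
  targets="0 0 0.05 0 0 0;0 0 0.1 0 0 0;0 0 0.15 0 0 0;0 0 0.2 0 0 0;0 0 0.24 0 0 0;0 0 0.27 0 0 0;0 0 0.293 0 0 0;0 0 0.293 0 0 0",
)

```text
t: 7.05
tool_pos: [0.5608, 0.155, 0.1451]
ee_rot: [-0.0, 0.672, 0.74, -0.0]
wrist_force: [0.7, -0.1, -0.0]
grip_width: 1.002
```

>>> send_rows(
  targets="0 0 0 0 0 0;0 0 0 0 0 0;0 0 0 0 0 0;0 0 0 0 0 0;0 0 0 0 0 0;0 0 0 0 0 0;0 0 0 0 0 0;0 0 0 0 0 0",
  jaw=1,
  grip_force=40,
)

```text
t: 7.85
tool_pos: [0.5613, 0.1552, 0.1462]
ee_rot: [0.0, 0.672, 0.74, 0.0]
wrist_force: [-0.3, 0.0, 5.9]
grip_width: 0.637
```

```bash
python3 - <<'E'
from h import *
st()
E
```

```text
t 7.85 pos [0.5613 0.1552 0.1462] yaw 95.52 zax [ 0.001  0.    -1.   ] F [-0.3  0.   5.9] w 54.1 q [ 0.15  0.4  -0.6   1.78  0.25  1.04 -0.45]
```

>>> send_rows(
  targets="0 0 -0.03 0 0 0;0 0 -0.1 0 0 0;0 0 -0.25 0 0 0;0 0 -0.5 0 0 0;0 0 -0.7 0 0 0;0 0 -0.7 0 0 0;0 0 -0.7 0 0 0;0 0 -0.7 0 0 0",
)

```text
t: 8.65
tool_pos: [0.5605, 0.1548, 0.2497]
ee_rot: [-0.0, 0.672, 0.74, -0.001]
wrist_force: [-0.5, 0.9, -0.3]
grip_width: 0.647
```

>>> send_rows(
  targets="-0.2 -0.03 0 0 0 0;-0.5 -0.08 0 0 0 0;-0.822 -0.126 0 0 0 0;-0.822 -0.126 0 0 0 0;-0.822 -0.126 0 0 0 0;-0.822 -0.126 0 0 0 0;-0.822 -0.126 0 0 0 0;-0.822 -0.126 0 0 0 0",
)

```text
t: 9.45
tool_pos: [0.5539, 0.0318, 0.2503]
ee_rot: [-0.0, 0.671, 0.741, 0.0]
wrist_force: [0.2, -0.5, -0.5]
grip_width: 0.64
```

```bash
python3 - <<'E'
from h import *
st(); P,im=snap('top'); cv2.imwrite('pics/chk0.png',im)
E
```

```text
t 9.45 pos [0.5539 0.0318 0.2503] yaw 95.64 zax [-0.  0. -1.] F [ 0.2 -0.5 -0.5] w 54.4 q [ 0.36  0.22 -0.57  1.75  0.13  1.21 -0.14]
```

>>> send_rows(
  targets="-0.25 -0.03 0 0 0 0;-0.5 -0.08 0 0 0 0;-0.824 -0.128 0 0 0 0;-0.824 -0.128 0 0 0 0;-0.824 -0.128 0 0 0 0;-0.824 -0.128 0 0 0 0;-0.824 -0.128 0 0 0 0;-0.824 -0.128 0 0 0 0",
)

```text
t: 10.3
tool_pos: [0.547, -0.0931, 0.2506]
ee_rot: [-0.0, 0.671, 0.741, 0.0]
wrist_force: [0.2, 0.3, -1.1]
grip_width: 0.639
```

>>> send_rows(
  targets="-0.25 -0.03 0 0 0 0;-0.5 -0.08 0 0 0 0;-0.824 -0.128 0 0 0 0;-0.824 -0.128 0 0 0 0;-0.824 -0.128 0 0 0 0;-0.824 -0.128 0 0 0 0;-0.824 -0.128 0 0 0 0;-0.824 -0.128 0 0 0 0",
)

```text
t: 11.1
tool_pos: [0.5399, -0.2179, 0.2506]
ee_rot: [0.0, 0.671, 0.741, 0.0]
wrist_force: [0.4, 1.2, 0.5]
grip_width: 0.642
```

>>> send_rows(
  targets="-0.25 -0.03 0 0 0 0;-0.5 -0.08 0 0 0 0;-0.824 -0.128 0 0 0 0;-0.824 -0.128 0 0 0 0;-0.824 -0.128 0 0 0 0;-0.824 -0.128 0 0 0 0;-0.824 -0.128 0 0 0 0;-0.824 -0.128 0 0 0 0",
)

```text
t: 11.9
tool_pos: [0.5329, -0.3429, 0.2508]
ee_rot: [0.0, 0.672, 0.741, 0.0]
wrist_force: [0.1, 0.2, -0.5]
grip_width: 0.637
```

>>> send_rows(
  targets="-0.25 -0.03 0 0 0 0;-0.5 -0.08 0 0 0 0;-0.824 -0.128 0 0 0 0;-0.824 -0.128 0.2 0 0 0;-0.824 -0.128 0.2 0 0 0;-0.824 -0.128 0.2 0 0 0;-0.824 -0.128 0.2 0 0 0;-0.824 -0.128 0.2 0 0 0",
)

```text
t: 12.7
tool_pos: [0.5262, -0.4682, 0.2223]
ee_rot: [0.001, 0.672, 0.741, 0.0]
wrist_force: [-0.1, 0.3, -0.1]
grip_width: 0.64
```

```bash
python3 - <<'E'
from h import *
st(); mv([.526,-.4675,.087],95.5)
E
```

```text
t 12.70 pos [ 0.5262 -0.4682  0.2223] yaw 95.61 zax [ 0.002 -0.001 -1.   ] F [-0.1  0.3 -0.1] w 54.4 q [ 0.86  0.51 -0.28  1.4   0.14  1.25  0.67]
row 0.0059 -0.0021 0.9020 0.0003 0.0002 0.0003 | mm [  0.9  -0.3 135.3] deg [0.1  0.08 0.11]
```

>>> send_rows(
  targets="0 0 0.2 0 0 0;0 0 0.4 0 0 0;0 0 0.6 0 0 0;0 0 0.75 0 0 0;0 0 0.85 0 0 0;0 0 0.9 0 0 0;0 0 0.9 0 0 0;0 0 0.9 0 0 0",
)

```text
t: 13.5
tool_pos: [0.5258, -0.4693, 0.0869]
ee_rot: [0.001, 0.672, 0.74, 0.0]
wrist_force: [0.9, -0.3, -0.2]
grip_width: 0.637
```

>>> send_rows(
  targets="0 0 0 0 0 0;0 0 0 0 0 0;0 0 0 0 0 0;0 0 0 0 0 0;0 0 0 0 0 0;0 0 -0.1 0 0 0;0 0 -0.4 0 0 0;0 0 -0.5 0 0 0",
  jaw=-1,
)

```text
t: 14.3
tool_pos: [0.5267, -0.47, 0.1662]
ee_rot: [0.003, 0.672, 0.74, 0.0]
wrist_force: [1.0, -0.3, 0.4]
grip_width: 0.997
```

>>> send_rows(
  targets="0 0 -0.2 0 0 0;0.1 0 -0.45 0 0 0;0.3 0 -0.45 0 0 0;0.6 0 -0.45 0 0 0;0.7 0 -0.45 0 0 0;0.7 0.06 -0.45 0 0 0;0.7 0.06 -0.45 0 0 0;0.7 0.06 -0.45 0 0 0",
)

```text
t: 15.1
tool_pos: [0.524, -0.3649, 0.2282]
ee_rot: [0.0, 0.673, 0.74, -0.0]
wrist_force: [-1.0, 0.0, 0.4]
grip_width: 1.001
```

>>> send_rows(
  targets="0.3 0.06 0 0 0 0;0.7 0.06 0 0 0 0;0.7 0.06 0 0 0 0;0.7 0.06 0 0 0 0;0.7 0.06 0 0 0 0;0.7 0.06 0 0 0 0;0.7 0.06 0 0 0 0;0.7 0.06 0 0 0 0",
)

```text
t: 15.9
tool_pos: [0.5227, -0.2593, 0.2278]
ee_rot: [-0.0, 0.673, 0.74, -0.0]
wrist_force: [-0.2, 0.0, 0.8]
grip_width: 1.0
```

```bash
cat >> h.py <<'E'
def fitcart(P,im,guess,zc,dims=(.056,.028,.018),cam='wrist',dbg=None):
    """fit x,y,yaw(deg) of a box silhouette centred at height zc to the warm (r>b) blob near guess"""
    from scipy.optimize import minimize
    f=im.astype(np.float32); d=(f[:,:,2]-f[:,:,0])/(f.sum(2)+15)
    d=cv2.GaussianBlur(d,(0,0),.8)
    c=w2pix(cam,P,[[guess[0],guess[1],zc]])[0].astype(int); r=50
    roi=(slice(max(c[1]-r,0),c[1]+r),slice(max(c[0]-r,0),c[0]+r)); off=np.array([roi[1].start,roi[0].start])
    D=d[roi]; lo,hi=np.percentile(D,20),np.percentile(D,97); M=np.clip((D-lo)/(hi-lo),0,1)
    s=np.array([[a,b,e] for a in(-1,1) for b in(-1,1) for e in(-1,1)])*np.array(dims)/2
    K=8
    def cost(p):
        w=R.from_euler('z',p[2]*10,degrees=True).apply(s)+[p[0]/100,p[1]/100,zc]
        h=cv2.convexHull((w2pix(cam,P,w)-off).astype(np.float32))
        m=np.zeros(M.shape,np.uint8); cv2.fillConvexPoly(m,np.round(h*256).astype(np.int32),255,cv2.LINE_AA,8)
        return np.abs(m/255.-M).mean()
    best=None
    for y0 in np.arange(-60,120,15) if len(guess)<3 else [guess[2]-4,guess[2]+4]:
        q=minimize(cost,[guess[0]*100,guess[1]*100,y0/10],method='Nelder-Mead',options=dict(initial_simplex=np.array([guess[0]*100,guess[1]*100,y0/10])+np.array([[0,0,0],[.5,0,0],[0,.5,0],[0,0,.8]]),maxiter=150))
        if best is None or q.fun<best.fun: best=q
    p=best.x; print('cart fit',(p[0]/100).round(4),(p[1]/100).round(4),'yaw %.1f'%((p[2]*10+90)%180-90),'cost %.4f'%best.fun)
    if dbg: cv2.imwrite('pics/'+dbg,(M*255).astype(np.uint8))
    return p[0]/100,p[1]/100,p[2]*10
E
python3 - <<'E'
from h import *
st(); P,im=snap('wrist'); find('wrist',P,['cart1'],n=5)
cv2.imwrite('pics/w3.png',cv2.resize(im,(800,600),interpolation=cv2.INTER_CUBIC)); np.save('Pw3.npy',P); cv2.imwrite('pics/w3r.png',im)
fitcart(P,im,[.59,-.189],.012,dbg='m1.png');fitcart(P,im,[.459,-.184],.012,dbg='m2.png')
E
```

```text
t 15.90 pos [ 0.5227 -0.2593  0.2278] yaw 95.43 zax [-0.  0. -1.] F [-0.2  0.   0.8] w 85.0 q [ 0.71  0.28 -0.38  1.71  0.11  1.17  0.39]
wrist cart1 0.97 [ 0.4577 -0.3288  0.0121]
wrist cart1 0.96 [ 0.5999 -0.3406  0.0097]
wrist cart1 0.69 [ 0.7435 -0.307   0.0132]
wrist cart1 0.64 [ 0.5934 -0.1907  0.0082]
wrist cart1 0.6 [ 0.4566 -0.1824  0.0116]
cart fit 0.6185 -0.2649 yaw 25.9 cost 0.1798
cart fit 0.458 -0.1818 yaw 6.3 cost 0.1834
```

View pics/w3.png

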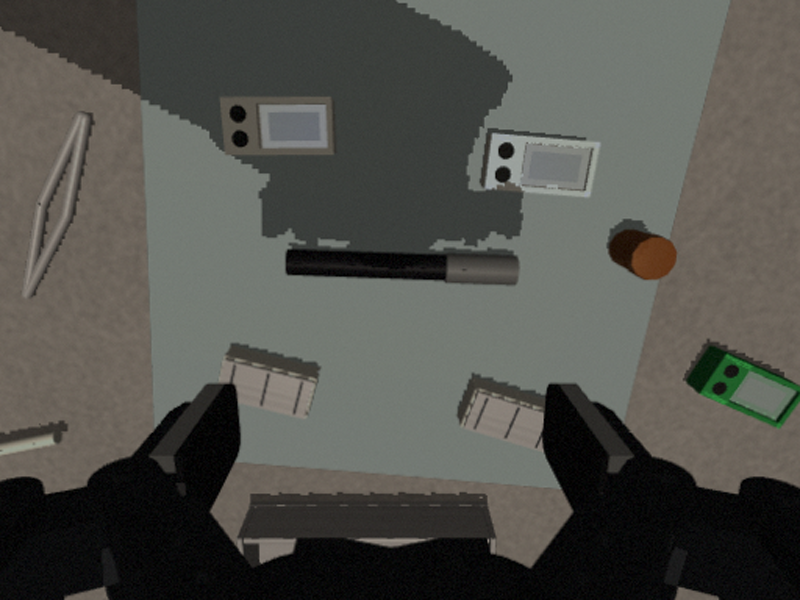

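```bash
python3 - <<'E'
s=open('h.py').read()
a=s.index("    D=d[roi]"); b=s.index("    s=np.array([[a,b,e]")
s=s[:a]+"""    D=d[roi]; B=((D-np.median(D)>.028)&(D-np.median(D)<.2)).astype(np.uint8)
    B=cv2.morphologyEx(B,cv2.MORPH_CLOSE,np.ones((3,3),np.uint8)); cs,_=cv2.findContours(B,cv2.RETR_EXTERNAL,cv2.CHAIN_APPROX_NONE)
    k=max(cs,key=lambda q:cv2.contourArea(q)-8*abs(cv2.pointPolygonTest(q,(float(c[0]-off[0]),float(c[1]-off[1])),True) if cv2.pointPolygonTest(q,(float(c[0]-off[0]),float(c[1]-off[1])),True)<0 else 0))
    M=np.zeros(D.shape,np.uint8); cv2.drawContours(M,[cv2.convexHull(k)],-1,1,-1); M=M.astype(float)
"""+s[b:]
s=s.replace("if dbg: cv2.imwrite('pics/'+dbg,(M*255).astype(np.uint8))","if dbg: print('med',np.median(D).round(3)); cv2.imwrite('pics/'+dbg,cv2.resize(np.hstack([im[roi],cv2.cvtColor((M*255).astype(np.uint8),8),cv2.cvtColor(np.clip(D*1000+100,0,255).astype(np.uint8),8)]),None,fx=2,fy=2))")
open('h.py','w').write(s)
E
python3 - <<'E'
from h import *
im=cv2.imread('pics/w3r.png');P=np.load('Pw3.npy')
fitcart(P,im,[.593,-.190],.012,dbg='m1.png');fitcart(P,im,[.457,-.184],.012,dbg='m2.png');fitcart(P,im,[.458,-.329],.012,dbg='m3.png')
for c in ([(221,97),(332,97),(334,155),(218,155)],[(487,131),(600,142),(592,196),(484,187)],[(230,357),(320,375),(307,416),(219,390)]):
    w=pix2w('wrist',P,np.array(c)*.64,.021); e=w[1]-w[0]+w[2]-w[3]; print(w.mean(0).round(4),np.degrees(np.arctan2(e[1],e[0])).round(1),np.linalg.norm(e)/2)
cv2.imwrite('pics/mm.png',np.vstack([cv2.imread('pics/m%d.png'%i) for i in (1,2,3)]))
E
```

```text
Traceback (most recent call last):
  File "h.py", line 56, in fitcart
    q=minimize(cost,[guess[0]*100,guess[1]*100,y0/10],method='Nelder-Mead',options=dict(initial_simplex=np.array([guess[0]*100,guess[1]*100,y0/10])+np.array([[0,0,0],[.5,0,0],[0,.5,0],[0,0,.8]]),maxiter=150))
  File "h.py", line 51, in cost
    h=cv2.convexHull((w2pix(cam,P,w)-off).astype(np.float32))
                      ~~~~~^^^^^^^^^
  File "h.py", line 23, in w2pix
    m=env.camera_model(c); W=np.linalg.inv(P);
ValueError: time passes only in moves, steps and waits
```

```bash
sed -i 's/env\.camera_model(c)/cm(c)/g' h.py; sed -i '3a import functools\n@functools.cache\ndef cm(c): return env.camera_model(c)' h.py
cat > t.py <<'E'
from h import *
im=cv2.imread('pics/w3r.png');P=np.load('Pw3.npy')
fitcart(P,im,[.593,-.190],.012,dbg='m1.png');fitcart(P,im,[.457,-.184],.012,dbg='m2.png');fitcart(P,im,[.458,-.329],.012,dbg='m3.png')
for c in ([(221,97),(332,97),(334,155),(218,155)],[(487,131),(600,142),(592,196),(484,187)],[(230,357),(320,375),(307,416),(219,390)]):
    w=pix2w('wrist',P,np.array(c)*.64,.021); e=w[1]-w[0]+w[2]-w[3]; print(w.mean(0).round(4),np.degrees(np.arctan2(e[1],e[0])).round(1),np.linalg.norm(e)/2)
cv2.imwrite('pics/mm.png',np.vstack([cv2.imread('pics/m%d.png'%i) for i in (1,2,3)]))
E
python3 t.py
```

```text
cart fit 0.5074 -0.2017 yaw 12.9 cost 0.0162
med -0.001
cart fit 0.4579 -0.1818 yaw 6.3 cost 0.0206
med -0.0
cart fit 0.4482 -0.3406 yaw 20.3 cost 0.1416
med 0.002
[ 0.4578 -0.1821  0.021 ] 5.6 0.057391888696248
[ 0.5945 -0.1879  0.021 ] 0.2 0.05759095377061983
[ 0.4582 -0.3261  0.021 ] -10.2 0.05297886911922748
```

View pics/mm.png

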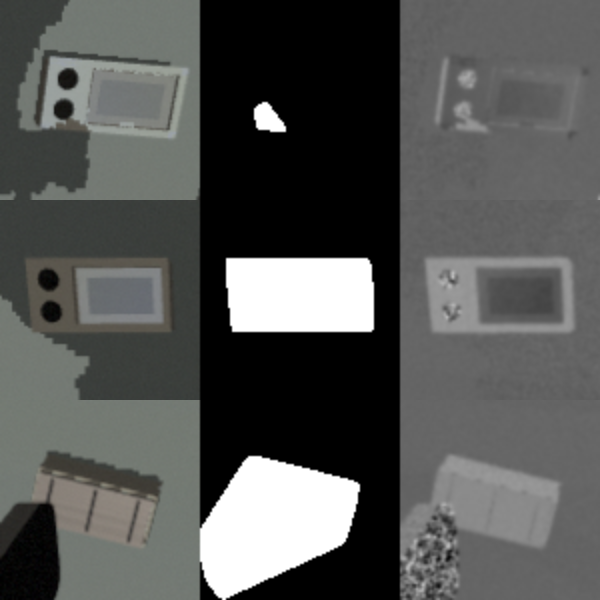

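>>> send_rows(
  targets="0.554 -0.381 0.2 0 0 0.19;0.554 -0.381 0.2 0 0 0.19;0.554 -0.381 0.2 0 0 0.19;0.554 -0.381 0.2 0 0 0.19;0.554 -0.381 0.2 0 0 0.19;0.554 -0.381 0.2 0 0 0.19;0.554 -0.381 0.2 0 0 0.19;0.554 -0.381 0.2 0 0 0.19",
  jaw=0.06,
)

```text
t: 16.8
tool_pos: [0.458, -0.1811, 0.1981]
ee_rot: [0.0, 0.973, 0.231, 0.0]
wrist_force: [0.9, 0.2, 0.0]
grip_width: 0.468
```

>>> send_rows(
  targets="0 0 0.2 0 0 0.0587;0 0 0.4 0 0 0.0587;0 0 0.48 0 0 0.0587;0 0 0.48 0 0 0.0587;0 0 0.48 0 0 0.0587;0 0 0.48 0 0 0.0587;0 0 0.48 0 0 0.0587;0 0 0.48 0 0 0.0587",
)

```text
t: 17.6
tool_pos: [0.4583, -0.1812, 0.1267]
ee_rot: [0.0, 0.999, 0.053, 0.001]
wrist_force: [-0.0, 0.4, 0.3]
grip_width: 0.47
```

```bash
python3 - <<'E'
from h import *
st(); mv([.458,-.1819,.087],5.9)
E
```

```text
t 17.60 pos [ 0.4583 -0.1812  0.1267] yaw 6.02 zax [ 0.001 -0.001 -1.   ] F [-0.   0.4  0.3] w 40.0 q [ 0.56  0.21 -0.3   2.02  0.08  0.92 -1.25]
row -0.0031 0.0042 0.2649 0.0001 -0.0002 0.0003 | mm [-0.5  0.6 39.7] deg [ 0.04 -0.06  0.12]
```

>>> send_rows(
  targets="0 0 0.1 0 0 0;0 0 0.15 0 0 0;0 0 0.2 0 0 0;0 0 0.23 0 0 0;0 0 0.25 0 0 0;0 0 0.265 0 0 0;0 0 0.265 0 0 0;0 0 0.265 0 0 0",
)

```text
t: 18.4
tool_pos: [0.4581, -0.181, 0.0864]
ee_rot: [0.0, 0.999, 0.052, 0.0]
wrist_force: [0.4, -0.2, 0.2]
grip_width: 0.471
```

>>> send_rows(
  targets="0 0 0 0 0 0;0 0 0 0 0 0;0 0 0 0 0 0;0 0 0 0 0 0;0 0 0 0 0 0;0 0 0 0 0 0;0 0 0 0 0 0;0 0 0 0 0 0",
  jaw=1,
  grip_force=40,
)

```text
t: 19.2
tool_pos: [0.4582, -0.1811, 0.0867]
ee_rot: [0.0, 0.999, 0.052, 0.0]
wrist_force: [-1.3, 0.1, 5.9]
grip_width: 0.314
```

>>> send_rows(
  targets="0 0 -0.05 0 0 0;0 0 -0.2 0 0 0;0 0 -0.4 0 0 0;0 0 -0.6 0 0 0;0 0 -0.8 0 0 0;0 0 -1 0 0 0;0 0 -1 0 0 0;0 0 -1 0 0 0",
)

```text
t: 20.0
tool_pos: [0.4581, -0.1811, 0.2369]
ee_rot: [0.0, 0.999, 0.052, 0.001]
wrist_force: [-0.5, 0.1, -0.6]
grip_width: 0.312
```

```bash
python3 - <<'E'
from h import *
st(); mv([.558,.1895,.237],5.4)
E
```

```text
t 20.00 pos [ 0.4581 -0.1811  0.2369] yaw 5.99 zax [ 0.001 -0.001 -1.   ] F [-0.5  0.1 -0.6] w 26.5 q [ 0.58  0.08 -0.3   1.91  0.03  1.15 -1.2 ]
row 0.9201 -2.3874 -0.0011 0.0001 -0.0002 0.0016 | mm [ 1.380e+02 -3.581e+02 -2.000e-01] deg [ 0.05 -0.07  0.59]
```

>>> send_rows(
  targets="0.1 -0.3 0 0 0 0.0016;0.307 -0.6 0 0 0 0.0016;0.307 -0.796 0 0 0 0.0016;0.307 -0.796 0 0 0 0.0016;0.307 -0.796 0 0 0 0.0016;0.307 -0.796 0 0 0 0.0016;0.307 -0.796 0 0 0 0.0016;0.307 -0.796 0 0 0 0.0016",
)

```text
t: 20.8
tool_pos: [0.4911, -0.0584, 0.2361]
ee_rot: [0.0, 0.999, 0.046, -0.0]
wrist_force: [0.2, 0.6, -0.2]
grip_width: 0.316
```

>>> send_rows(
  targets="0.1 -0.3 0 0 0 0;0.307 -0.6 0 0 0 0;0.307 -0.796 0 0 0 0;0.307 -0.796 0 0 0 0;0.307 -0.796 0 0 0 0;0.307 -0.796 0 0 0 0;0.307 -0.796 0 0 0 0;0.307 -0.796 0 0 0 0",
)

```text
t: 21.6
tool_pos: [0.5259, 0.0646, 0.2363]
ee_rot: [0.0, 0.999, 0.046, 0.0]
wrist_force: [1.3, -0.3, 0.3]
grip_width: 0.309
```

>>> send_rows(
  targets="0.1 -0.3 0 0 0 0;0.307 -0.6 0 0 0 0;0.307 -0.796 0 0 0 0;0.307 -0.796 0 0 0 0;0.307 -0.796 0 0 0 0;0.307 -0.796 0 0 0 0;0.307 -0.796 0 0 0 0;0.307 -0.796 0 0 0 0",
)

```text
t: 22.4
tool_pos: [0.5607, 0.1877, 0.2364]
ee_rot: [0.0, 0.999, 0.046, 0.0]
wrist_force: [-0.5, 0.2, 0.4]
grip_width: 0.315
```

```bash
python3 - <<'E'
from h import *
st(); mv([.558,.1893,.162],5.4)
P,im=snap('wrist'); cv2.imwrite('pics/w4.png',cv2.resize(im,(800,600),interpolation=cv2.INTER_CUBIC)); np.save('Pw4.npy',P); cv2.imwrite('pics/w4r.png',im)
E
```

```text
t 22.40 pos [0.5607 0.1877 0.2364] yaw 5.31 zax [ 0. -0. -1.] F [-0.5  0.2  0.4] w 26.7 q [ 0.08  0.31 -0.57  1.68  0.18  1.2  -2.02]
row -0.0171 -0.0126 0.4962 0.0001 -0.0000 -0.0003 | mm [-2.6 -1.9 74.4] deg [ 0.03 -0.02 -0.09]
```

>>> send_rows(
  targets="-0.016 -0.012 0.1 0 0 0;-0.016 -0.012 0.2 0 0 0;-0.016 -0.012 0.3 0 0 0;-0.016 -0.012 0.4 0 0 0;-0.016 -0.012 0.45 0 0 0;-0.016 -0.012 0.48 0 0 0;-0.016 -0.012 0.496 0 0 0;-0.016 -0.012 0.496 0 0 0",
)

```text
t: 23.25
tool_pos: [0.5581, 0.1906, 0.162]
ee_rot: [-0.0, 0.999, 0.047, 0.0]
wrist_force: [-0.5, -0.9, -0.2]
grip_width: 0.309
```

>>> send_rows(
  targets="0 0 0.01 0 0 0;0 0 0.02 0 0 0;0 0 0.03 0 0 0;0 0 0.04 0 0 0;0 0 0.05 0 0 0;0 0 0.055 0 0 0;0 0 0.06 0 0 0;0 0 0.06 0 0 0",
)

```text
t: 24.05
tool_pos: [0.5582, 0.1906, 0.1553]
ee_rot: [0.0, 0.999, 0.047, 0.001]
wrist_force: [-8.7, -4.7, 22.8]
grip_width: 0.315
```

```bash
python3 - <<'E'
from h import *
st(); mv([.5583,.1894,.152],5.4)
E
```

```text
t 24.05 pos [0.5582 0.1906 0.1553] yaw 5.40 zax [ 0.001 -0.001 -1.   ] F [-8.7 -4.7 22.8] w 26.8 q [ 0.05  0.39 -0.56  1.76  0.23  1.06 -2.06]
row -0.0003 0.0083 0.0223 0.0001 -0.0002 0.0000 | mm [-0.   1.2  3.3] deg [ 0.04 -0.07  0.  ]
```

>>> send_rows(
  targets="0 0 -0.03 0 0 0;0 0.01 -0.03 0 0 0;0 0.01 -0.02 0 0 0;0 0.01 -0.01 0 0 0;0 0.01 0 0 0 0;0 0.01 0.005 0 0 0;0 0.01 0.01 0 0 0;0 0.01 0.01 0 0 0",
)

```text
t: 24.85
tool_pos: [0.558, 0.1891, 0.1512]
ee_rot: [-0.0, 0.999, 0.047, -0.0]
wrist_force: [-1.0, -1.4, 0.1]
grip_width: 0.311
```

View pics/w4.png

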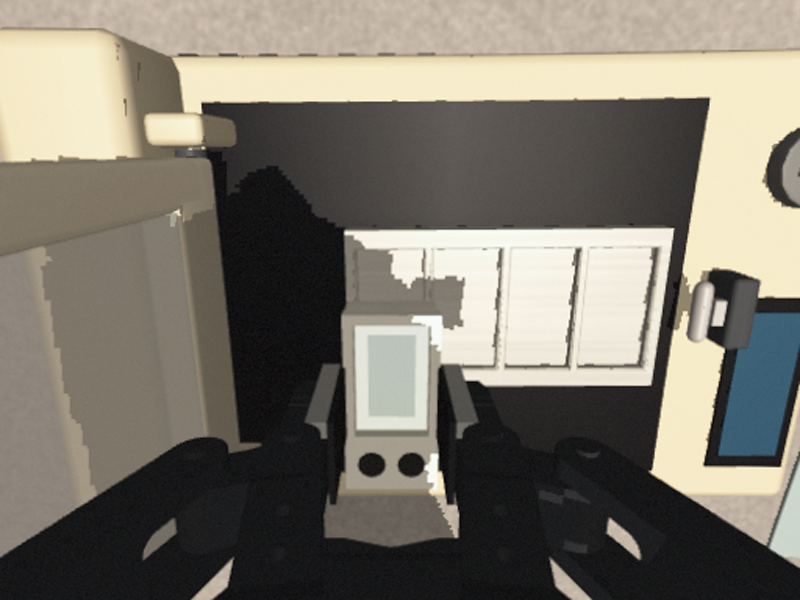

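>>> send_rows(
  targets="0 0 0.004 0 0 0;0 0 0.004 0 0 0;0 0 0.004 0 0 0;0 0 0.004 0 0 0;0 0 0.004 0 0 0;0 0 0.004 0 0 0;0 0 0.004 0 0 0;0 0 0.004 0 0 0",
  jaw=-0.06,
)

```text
t: 25.65
tool_pos: [0.5581, 0.1891, 0.1508]
ee_rot: [-0.0, 0.999, 0.047, 0.0]
wrist_force: [-0.7, 0.1, 0.3]
grip_width: 0.526
```

>>> send_rows(
  targets="0 0 -0.05 0 0 0;0 0 -0.15 0 0 0;0 0 -0.3 0 0 0;0 0 -0.5 0 0 0;0 0 -0.65 0 0 0;0 0 -0.65 0 0 0;0 0 -0.65 0 0 0;0 0 -0.65 0 0 0",
)

```text
t: 26.45
tool_pos: [0.5578, 0.1889, 0.248]
ee_rot: [0.0, 0.999, 0.047, -0.0]
wrist_force: [-0.1, -1.1, -0.0]
grip_width: 0.529
```

>>> send_rows(
  targets="0 1 0 0 0 -0.19;0 1 0 0 0 -0.19;0 1 0 0 0 -0.19;0 1 0 0 0 -0.19;0 1 0 0 0 -0.19;0 1 0 0 0 -0.19;0 1 0 0 0 -0.19;0 1 0 0 0 -0.19",
  jaw=-1,
)

```text
t: 27.25
tool_pos: [0.5718, 0.0396, 0.2474]
ee_rot: [-0.001, 0.807, 0.59, -0.001]
wrist_force: [0.2, -0.2, 0.1]
grip_width: 0.999
```

```bash
python3 - <<'E'
from h import *
st(); mv([.59,-.26,.228],91)
P,im=snap('top'); cv2.imwrite('pics/t2.png',cv2.resize(im[120:300,100:380],None,fx=2.8,fy=2.8,interpolation=cv2.INTER_CUBIC)); find('top',P,['cart1'],n=6)
E
```

```text
t 27.25 pos [0.5718 0.0396 0.2474] yaw 72.38 zax [-0.002  0.    -1.   ] F [ 0.2 -0.2  0.1] w 84.9 q [ 0.42  0.28 -0.67  1.7   0.18  1.22 -0.6 ]
row -1.8667 0.7208 0.1283 -0.0003 0.0000 -0.0517 | mm [-280.   108.1   19.3] deg [ -0.1    0.   -18.62]
top cart1 0.72 [ 0.5976 -0.1885  0.0122]
top cart1 0.68 [ 0.4592 -0.3324  0.0167]
top cart1 0.63 [ 0.742  -0.3109  0.0106]
top cart1 0.51 [ 0.6063 -0.3407  0.0121]
```

>>> send_rows(
  targets="-0.933 0.36 0.064 0 0 0;-0.933 0.36 0.064 0 0 0;-0.933 0.36 0.064 0 0 0;-0.933 0.36 0.064 0 0 0;-0.933 0.36 0.064 0 0 0;-0.933 0.36 0.064 0 0 0;-0.933 0.36 0.064 0 0 0;-0.933 0.36 0.064 0 0 0",
)

```text
t: 28.15
tool_pos: [0.5805, -0.1086, 0.2388]
ee_rot: [-0.0, 0.808, 0.589, 0.0]
wrist_force: [-0.3, -0.8, 0.3]
grip_width: 1.0
```

>>> send_rows(
  targets="-0.933 0.36 0.064 0 0 -0.0517;-0.933 0.36 0.064 0 0 -0.0517;-0.933 0.36 0.064 0 0 -0.0517;-0.933 0.36 0.064 0 0 -0.0517;-0.933 0.36 0.064 0 0 -0.0517;-0.933 0.36 0.064 0 0 -0.0517;-0.933 0.36 0.064 0 0 -0.0517;-0.933 0.36 0.064 0 0 -0.0517",
)

```text
t: 28.95
tool_pos: [0.589, -0.2583, 0.2295]
ee_rot: [0.0, 0.702, 0.712, 0.0]
wrist_force: [-0.3, -0.2, -0.1]
grip_width: 1.002
```

```bash
python3 - <<'E'
from h import *
st(); P,im=snap('wrist'); cv2.imwrite('pics/w5r.png',im); np.save('Pw5.npy',P); cv2.imwrite('pics/w5.png',cv2.resize(im[:230,120:400],None,fx=2.6,fy=2.6,interpolation=cv2.INTER_CUBIC))
find('wrist',P,['cart1'],n=5); fitcart(P,im,[.5945,-.188],.012)
E
```

```text
t 28.95 pos [ 0.589  -0.2583  0.2295] yaw 90.76 zax [ 0. -0. -1.] F [-0.3 -0.2 -0.1] w 85.1 q [ 0.77  0.42 -0.56  1.55  0.23  1.23  0.19]
wrist cart1 0.87 [ 0.4574 -0.3295  0.0114]
wrist cart1 0.77 [ 0.7432 -0.3048  0.013 ]
wrist cart1 0.62 [ 0.6014 -0.343   0.008 ]
cart fit 0.595 -0.1883 yaw 0.7 cost 0.0098
```

View pics/w5.png

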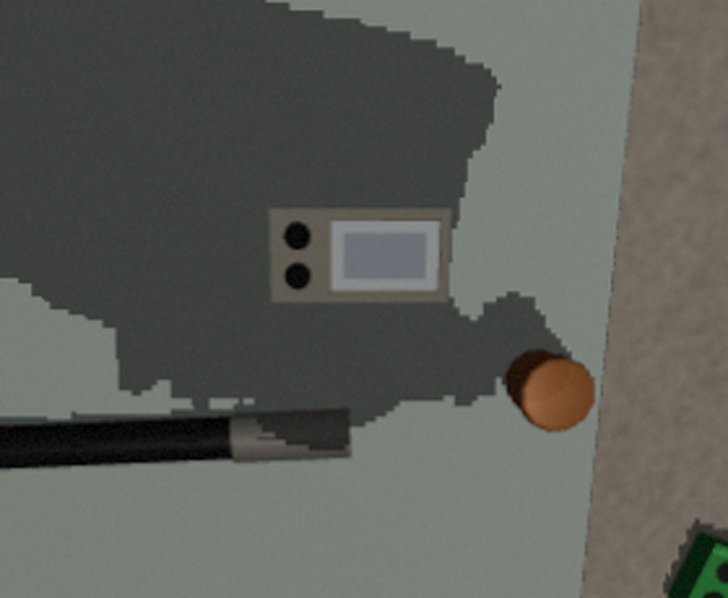

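>>> send_rows(
  targets="0.3 0.046 0.1 0 0 0;0.466 0.046 0.3 0 0 0;0.466 0.046 0.5 0 0 0;0.466 0.046 0.7 0 0 0;0.466 0.046 0.8 0 0 0;0.466 0.046 0.9 0 0 0;0.466 0.046 0.977 0 0 0;0.466 0.046 0.977 0 0 0",
)

```text
t: 29.85
tool_pos: [0.5942, -0.1899, 0.0815]
ee_rot: [-0.001, 0.703, 0.711, -0.0]
wrist_force: [0.1, 0.4, -0.4]
grip_width: 1.005
```

>>> send_rows(
  targets="0 0 0 0 0 0;0 0 0 0 0 0;0 0 0 0 0 0;0 0 0 0 0 0;0 0 0 0 0 0;0 0 0 0 0 0;0 0 0 0 0 0;0 0 0 0 0 0",
  jaw=1,
)

```text
t: 30.65
tool_pos: [0.5955, -0.1901, 0.084]
ee_rot: [0.001, 0.703, 0.711, 0.0]
wrist_force: [-1.0, -0.2, 5.9]
grip_width: 0.636
```

>>> send_rows(
  targets="0 0 -0.05 0 0 0;0 0 -0.2 0 0 0;0 0 -0.4 0 0 0;0 0 -0.6 0 0 0;0 0 -0.8 0 0 0;0 0 -1 0 0 0;0 0 -1 0 0 0;0 0 -1 0 0 0",
)

```text
t: 31.45
tool_pos: [0.5949, -0.1899, 0.2336]
ee_rot: [0.001, 0.703, 0.711, 0.0]
wrist_force: [-0.2, -1.1, -1.1]
grip_width: 0.639
```

```bash
python3 - <<'E'
from h import *
st(); mv([.5617,.1537,.23],95.4)
E
```

```text
t 31.45 pos [ 0.5949 -0.1899  0.2336] yaw 90.63 zax [ 0.002 -0.001 -1.   ] F [-0.2 -1.1 -1.1] w 54.3 q [ 0.7   0.39 -0.59  1.6   0.23  1.23  0.08]
row 2.2933 -0.1959 0.0216 0.0002 0.0001 -0.0132 | mm [344.  -29.4   3.2] deg [ 0.09  0.05 -4.77]
```

>>> send_rows(
  targets="0.2 -0.02 0 0 0 0;0.5 -0.05 0 0 0 0;0.76 -0.065 0 0 0 0;0.76 -0.065 0 0 0 0;0.76 -0.065 0 0 0 0;0.76 -0.065 0 0 0 0;0.76 -0.065 0 0 0 0;0.76 -0.065 0 0 0 0",
)

```text
t: 32.25
tool_pos: [0.5836, -0.0772, 0.2322]
ee_rot: [-0.0, 0.704, 0.71, -0.0]
wrist_force: [-0.5, -0.8, -0.3]
grip_width: 0.639
```

>>> send_rows(
  targets="0.2 -0.02 0 0 0 0;0.5 -0.05 0 0 0 0;0.76 -0.065 0 0 0 0;0.76 -0.065 0 0 0 0;0.76 -0.065 0 0 0 0;0.76 -0.065 0 0 0 0;0.76 -0.065 0 0 0 0;0.76 -0.065 0 0 0 0",
)

```text
t: 33.05
tool_pos: [0.5728, 0.0366, 0.2324]
ee_rot: [-0.0, 0.704, 0.71, -0.0]
wrist_force: [-0.3, -0.1, 0.2]
grip_width: 0.64
```

>>> send_rows(
  targets="0.2 -0.02 0 0 0 0;0.5 -0.05 0 0 0 0;0.76 -0.065 0 0 0 -0.0132;0.76 -0.065 0 0 0 -0.0132;0.76 -0.065 0 0 0 -0.0132;0.76 -0.065 0 0 0 -0.0132;0.76 -0.065 0 0 0 -0.0132;0.76 -0.065 0 0 0 -0.0132",
)

```text
t: 33.85
tool_pos: [0.562, 0.1504, 0.2325]
ee_rot: [0.0, 0.674, 0.739, -0.0]
wrist_force: [0.6, -0.2, 0.1]
grip_width: 0.641
```

```bash
python3 - <<'E'
from h import *
st(); mv([.5617,.1521,.158],95.4)
E
```

```text
t 33.85 pos [0.562  0.1504 0.2325] yaw 95.26 zax [-0. -0. -1.] F [ 0.6 -0.2  0.1] w 54.4 q [ 0.29  0.34 -0.76  1.7   0.25  1.21 -0.44]
row 0.0114 -0.0007 0.4965 -0.0000 0.0001 -0.0004 | mm [ 1.7 -0.1 74.5] deg [-0.    0.02 -0.14]
```

>>> send_rows(
  targets="0.011 0 0.15 0 0 0;0.011 0 0.3 0 0 0;0.011 0 0.4 0 0 0;0.011 0 0.45 0 0 0;0.011 0 0.48 0 0 0;0.011 0 0.497 0 0 0;0.011 0 0.497 0 0 0;0.011 0 0.497 0 0 0",
)

```text
t: 34.65
tool_pos: [0.5618, 0.1536, 0.1586]
ee_rot: [0.0, 0.673, 0.74, 0.0]
wrist_force: [-0.9, 0.7, 0.2]
grip_width: 0.637
```

>>> send_rows(
  targets="0 0 0.01 0 0 0;0 0 0.02 0 0 0;0 0 0.03 0 0 0;0 0 0.04 0 0 0;0 0 0.05 0 0 0;0 0 0.055 0 0 0;0 0 0.06 0 0 0;0 0 0.06 0 0 0",
)

```text
t: 35.45
tool_pos: [0.5615, 0.1532, 0.1488]
ee_rot: [-0.0, 0.673, 0.74, -0.0]
wrist_force: [0.9, -1.7, -1.3]
grip_width: 0.639
```

```bash
python3 - <<'E'
from h import *
st(); mv([.5617,.1521,.148],95.4)
E
```

```text
t 35.45 pos [0.5615 0.1532 0.1488] yaw 95.38 zax [-0. -0. -1.] F [ 0.9 -1.7 -1.3] w 54.3 q [ 0.25  0.43 -0.73  1.78  0.32  1.06 -0.5 ]
row -0.0075 0.0008 0.0052 -0.0000 0.0000 -0.0000 | mm [-1.1  0.1  0.8] deg [-0.01  0.01 -0.02]
```

>>> send_rows(
  targets="-0.003 0 0.005 0 0 0;-0.003 0 0.005 0 0 0;-0.003 0 0.005 0 0 0;-0.003 0 0.005 0 0 0;-0.003 0 0.005 0 0 0;-0.003 0 0.005 0 0 0;-0.003 0 0.005 0 0 0;-0.003 0 0.005 0 0 0",
  jaw=-0.65,
)

```text
t: 36.25
tool_pos: [0.5615, 0.153, 0.1482]
ee_rot: [-0.0, 0.673, 0.74, 0.0]
wrist_force: [0.3, -0.6, 0.1]
grip_width: 0.827
```

>>> send_rows(
  targets="0 0 -0.05 0 0 0;0 0 -0.15 0 0 0;0 0 -0.3 0 0 0;0 0 -0.5 0 0 0;0 0 -0.65 0 0 0;0 0 -0.65 0 0 0;0 0 -0.65 0 0 0;0 0 -0.65 0 0 0",
)

```text
t: 37.05
tool_pos: [0.5612, 0.1528, 0.2455]
ee_rot: [-0.0, 0.673, 0.74, -0.0]
wrist_force: [-0.2, 0.6, -0.0]
grip_width: 0.822
```

>>> send_rows(
  targets="-0.3 -0.14 0 0 0 0;-0.6 -0.14 0 0 0 0;-0.921 -0.14 0 0 0 0;-0.921 -0.14 0 0 0 0;-0.921 -0.14 0 0 0 0;-0.921 -0.14 0 0 0 0;-0.921 -0.14 0 0 0 0;-0.921 -0.14 0 0 0 0",
)

```text
t: 37.85
tool_pos: [0.5535, 0.0148, 0.2456]
ee_rot: [-0.0, 0.672, 0.74, 0.0]
wrist_force: [-0.1, -0.0, -0.6]
grip_width: 0.827
```

>>> send_rows(
  targets="-0.3 -0.14 0 0 0 0;-0.6 -0.14 0 0 0 0;-0.921 -0.14 0 0 0 0;-0.921 -0.14 0 0 0 0;-0.921 -0.14 0 0 0 0;-0.921 -0.14 0 0 0 0;-0.921 -0.14 0 0 0 0;-0.921 -0.14 0 0 0 0",
)

```text
t: 38.65
tool_pos: [0.5458, -0.1247, 0.2458]
ee_rot: [0.0, 0.672, 0.74, 0.0]
wrist_force: [0.2, 0.4, 0.4]
grip_width: 0.823
```

>>> send_rows(
  targets="-0.3 -0.14 0 0 0 0;-0.6 -0.14 0 0 0 0;-0.921 -0.14 0 0 0 0;-0.921 -0.14 0 0 0 0;-0.921 -0.14 0 0 0 0;-0.921 -0.14 0 0 0 0;-0.921 -0.14 0 0 0 0;-0.921 -0.14 0 0 0 0",
)

```text
t: 39.45
tool_pos: [0.538, -0.2643, 0.2459]
ee_rot: [0.0, 0.672, 0.74, 0.0]
wrist_force: [0.4, -0.7, 0.0]
grip_width: 0.827
```

>>> send_rows(
  targets="-0.3 -0.14 0 0 0 0.03;-0.6 -0.14 0 0 0 0.03;-0.921 -0.14 0 0 0 0.03;-0.921 -0.14 0 0 0 0.03;-0.921 -0.14 0.13 0 0 0.03;-0.921 -0.14 0.13 0 0 0.03;-0.921 -0.14 0.13 0 0 0.03;-0.921 -0.14 0.13 0 0 0.03",
  jaw=-1,
)

```text
t: 40.25
tool_pos: [0.5303, -0.4047, 0.2272]
ee_rot: [0.0, 0.739, 0.673, 0.0]
wrist_force: [0.1, -0.5, -0.3]
grip_width: 0.998
```

```bash
python3 - <<'E'
from h import *
st(); P,im=snap('wrist'); cv2.imwrite('pics/w6r.png',im); np.save('Pw6.npy',P); cv2.imwrite('pics/w6.png',cv2.resize(im,None,fx=1.5,fy=1.5,interpolation=cv2.INTER_CUBIC))
find('wrist',P,['cart1'],n=5); fitcart(P,im,[.458,-.329],.012);fitcart(P,im,[.601,-.342],.012)
E
```

```text
t 40.25 pos [ 0.5303 -0.4047  0.2272] yaw 84.64 zax [ 0.001 -0.001 -1.   ] F [ 0.1 -0.5 -0.3] w 84.8 q [ 0.92  0.45 -0.45  1.49  0.2   1.24  0.35]
wrist cart1 0.8 [ 0.7425 -0.3062  0.0088]
wrist cart1 0.68 [ 0.601  -0.341   0.0095]
wrist cart1 0.55 [ 0.4574 -0.3305  0.0124]
cart fit 0.4571 -0.3303 yaw -10.3 cost 0.0260
cart fit 0.6021 -0.3378 yaw -13.7 cost 0.0296
```

View pics/w6.png

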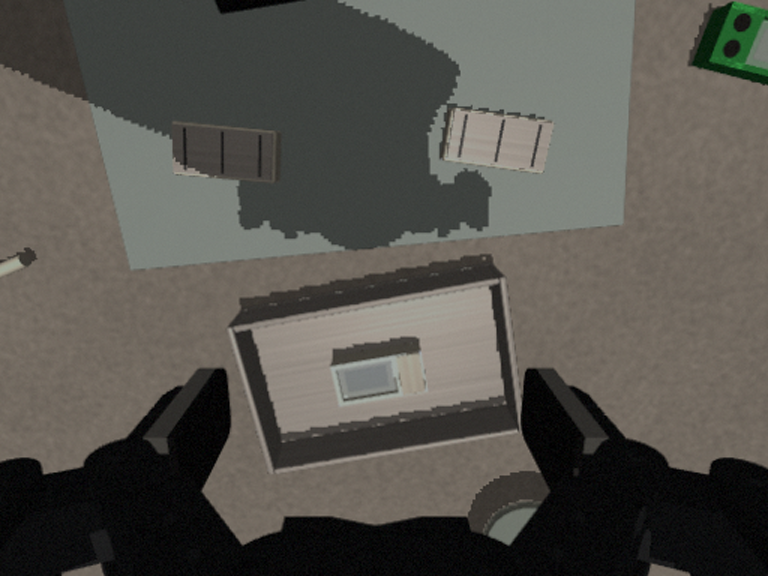

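```bash
python3 - <<'E'
from h import *
mv([.48,-.26,.2272],80,-45)
E
```

```text
row 0.9301 -0.4238 -0.0008 0.0052 -0.1248 0.0121 | mm [ 1.395e+02 -6.360e+01 -1.000e-01] deg [  1.87 -44.94   4.36]
```

>>> send_rows(
  targets="0.93 -0.424 -0.1 0.005 -0.125 0.012;0.93 -0.424 -0.1 0.005 -0.125 0.012;0.93 -0.424 -0.1 0.005 -0.125 0.012;0.93 -0.424 -0.1 0.005 -0.125 0.012;0.93 -0.424 -0.1 0.005 -0.125 0.012;0.93 -0.424 -0.1 0.005 -0.125 0.012;0.93 -0.424 -0.1 0.005 -0.125 0.012;0.93 -0.424 -0.1 0.005 -0.125 0.012",
)

```text
t: 41.15
tool_pos: [0.4799, -0.2602, 0.2416]
ee_rot: [0.246, 0.708, 0.594, -0.293]
wrist_force: [-1.1, -0.1, -0.4]
grip_width: 0.999
```

```bash
cat >> h.py <<'E'
def tcp(G,yaw,tilt,d=.068):
    z=(R.from_euler('z',yaw,degrees=True)*R.from_euler('x',180,degrees=True)*R.from_euler('y',tilt,degrees=True)).apply([0,0,1]); return np.array(G)-d*z
E
python3 - <<'E'
from h import *
st(); G=[.4571,-.3303,.017]; mv(tcp(G,80,-45,.138),80,-45); mv(tcp(G,80,-45),80,-45)
E
```

```text
t 41.15 pos [ 0.4799 -0.2602  0.2416] yaw 80.01 zax [-0.122 -0.696 -0.708] F [-1.1 -0.1 -0.4] w 85.0 q [ 0.46  0.24 -0.48  1.93  0.91  1.34 -0.58]
row 0.7143 -0.0686 0.4837 0.0001 -0.0002 0.0000 | mm [107.1 -10.3  72.6] deg [ 0.04 -0.06  0.01]
row 0.7138 -0.0689 0.9503 0.0001 -0.0002 0.0000 | mm [107.1 -10.3 142.6] deg [ 0.04 -0.06  0.01]
```

>>> send_rows(
  targets="0.714 -0.069 0.2 0 0 0;0.714 -0.069 0.484 0 0 0;0.714 -0.069 0.484 0 0 0;0.714 -0.069 0.484 0 0 0;0.714 -0.069 0.484 0 0 0;0.714 -0.069 0.484 0 0 0;0.714 -0.069 0.484 0 0 0;0.714 -0.069 0.484 0 0 0",
)

```text
t: 41.95
tool_pos: [0.4743, -0.2347, 0.1157]
ee_rot: [0.247, 0.708, 0.593, -0.293]
wrist_force: [0.6, -0.1, 0.1]
grip_width: 1.002
```

>>> send_rows(
  targets="0 0 0.1 0 0 0;0 0 0.2 0 0 0;0 0 0.28 0 0 0;0 0 0.35 0 0 0;0 0 0.4 0 0 0;0 0 0.44 0 0 0;0 0 0.467 0 0 0;0 0 0.467 0 0 0",
)

```text
t: 42.75
tool_pos: [0.4648, -0.2835, 0.0643]
ee_rot: [0.246, 0.708, 0.594, -0.293]
wrist_force: [-0.3, -0.3, 0.4]
grip_width: 1.003
```

>>> send_rows(
  targets="0 0 0 0 0 0;0 0 0 0 0 0;0 0 0 0 0 0;0 0 0 0 0 0;0 0 0 0 0 0;0 0 0 0 0 0;0 0 0 0 0 0;0 0 0 0 0 0",
  jaw=1,
)

```text
t: 43.55
tool_pos: [0.4655, -0.2829, 0.0652]
ee_rot: [0.247, 0.707, 0.594, -0.293]
wrist_force: [-0.8, 4.8, 5.8]
grip_width: 0.639
```

```bash
python3 - <<'E'
from h import *
st(); G=[.4571,-.3303,.017]; p=tcp(G,80,-45); print(p); mv(tcp([.4571,-.3303,.117],80,-45),80,-45);mv(tcp([.4571,-.3303,.117],80,45),80,45,p0=tcp([.4571,-.3303,.117],80,-45),y0=80,t0=-45)
s=env.get_state(); print(s['tool_pos']-p)
E
```

```text
t 43.55 pos [ 0.4655 -0.2829  0.0652] yaw 80.03 zax [-0.122 -0.697 -0.707] F [-0.8  4.8  5.8] w 54.3 q [ 0.43  0.5  -0.41  2.05  1.13  1.15 -0.9 ]
[ 0.46544957 -0.28294723  0.06508326]
row -0.4716 0.0004 -0.4703 0.0002 0.0001 0.0001 | mm [-70.7   0.1 -70.5] deg [0.07 0.04 0.02]
row -0.4533 -0.0000 0.4533 -0.0000 0.2500 0.0000 | mm [-68.  -0.  68.] deg [-0. 90.  0.]
[1.42915513e-05 7.07008352e-05 1.03368731e-04]
```

>>> send_rows(
  targets="-0.05 0 -0.05 0 0 0;-0.15 0 -0.15 0 0 0;-0.3 0 -0.3 0 0 0;-0.471 0 -0.471 0 0 0;-0.471 0 -0.471 0 0 0;-0.471 0 -0.471 0 0 0;-0.471 0 -0.471 0 0 0;-0.471 0 -0.471 0 0 0",
)

```text
t: 44.35
tool_pos: [0.4645, -0.2831, 0.1634]
ee_rot: [0.245, 0.707, 0.594, -0.294]
wrist_force: [-0.8, -0.3, -0.3]
grip_width: 0.638
```

>>> send_rows(
  targets="-0.054 0 0.022 0 0.0208 0;-0.107 0 0.044 0 0.0417 0;-0.16 0 0.066 0 0.0625 0;-0.214 0 0.088 0 0.0833 0;-0.267 0 0.11 0 0.1042 0;-0.3206 0 0.1328 0 0.125 0;-0.3206 0 0.1328 0 0.125 0;-0.3206 0 0.1328 0 0.125 0",
)

```text
t: 45.15
tool_pos: [0.4559, -0.3312, 0.1833]
ee_rot: [-0.001, 0.767, 0.642, -0.001]
wrist_force: [-0.5, 0.4, -0.6]
grip_width: 0.636
```

>>> send_rows(
  targets="-0.054 0 0.022 0 0.0208 0;-0.107 0 0.044 0 0.0417 0;-0.16 0 0.066 0 0.0625 0;-0.214 0 0.088 0 0.0833 0;-0.267 0 0.11 0 0.1042 0;-0.3206 0 0.1328 0 0.125 0;-0.3206 0 0.1328 0 0.125 0;-0.3206 0 0.1328 0 0.125 0",
)

```text
t: 45.95
tool_pos: [0.449, -0.3763, 0.1633]
ee_rot: [-0.247, 0.708, 0.595, 0.292]
wrist_force: [0.0, -0.4, -0.3]
grip_width: 0.638
```

```bash
python3 - <<'E'
from h import *
st(); mv(tcp([.4571,-.3303,.0178],80,45),80,45)
P,im=snap('wrist'); cv2.imwrite('pics/w7.png',im[150:384,100:400])
E
```

```text
t 45.95 pos [ 0.449  -0.3763  0.1633] yaw 79.99 zax [ 0.119  0.696 -0.708] F [ 0.  -0.4 -0.3] w 54.2 q [ 1.25  0.7  -0.52  1.48 -0.31  1.51  0.67]
row -0.4652 0.0019 0.4538 -0.0006 0.0002 -0.0000 | mm [-69.8   0.3  68.1] deg [-0.2   0.08 -0.01]
```

View pics/w7.png

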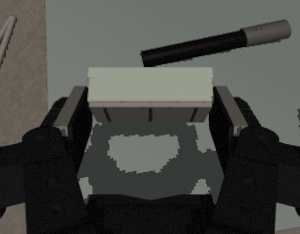

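>>> send_rows(
  targets="-0.1 0 0.1 0 0 0;-0.2 0 0.2 0 0 0;-0.3 0 0.29 0 0 0;-0.37 0 0.36 0 0 0;-0.42 0 0.41 0 0 0;-0.45 0 0.44 0 0 0;-0.465 0.002 0.454 0 0 0;-0.465 0.002 0.454 0 0 0",
)

```text
t: 46.8
tool_pos: [0.4485, -0.3792, 0.0677]
ee_rot: [-0.246, 0.707, 0.594, 0.293]
wrist_force: [-2.1, 0.8, 2.2]
grip_width: 0.638
```

```bash
python3 - <<'E'
from h import *
st(); mv(tcp([.4571,-.3303,.0173],80,45),80,45)
E
```

```text
t 46.80 pos [ 0.4485 -0.3792  0.0677] yaw 80.04 zax [ 0.122  0.697 -0.707] F [-2.1  0.8  2.2] w 54.3 q [ 1.23  0.82 -0.49  1.51 -0.27  1.38  0.73]
row -0.0036 0.0000 0.0181 -0.0001 -0.0001 0.0001 | mm [-0.5  0.   2.7] deg [-0.04 -0.03  0.03]
```

>>> send_rows(
  targets="0 0 0.004 0 0 0;0 0 0.004 0 0 0;0 0 0.004 0 0 0;0 0 0.004 0 0 0;0 0 0.004 0 0 0;0 0 0.004 0 0 0;0 0 0.004 0 0 0;0 0 0.004 0 0 0",
  jaw=-0.9,
)

```text
t: 47.6
tool_pos: [0.4486, -0.3787, 0.0667]
ee_rot: [-0.246, 0.708, 0.594, 0.293]
wrist_force: [-0.7, 0.3, 0.1]
grip_width: 0.956
```

>>> send_rows(
  targets="0 0 -0.05 0 0 0;0 0 -0.15 0 0 0;0 0 -0.3 0 0 0;0 0 -0.5 0 0 0;0 0 -0.7 0 0 0;0 0 -0.7 0 0 0;0 0 -0.7 0 0 0;0 0 -0.7 0 0 0",
)

```text
t: 48.4
tool_pos: [0.4357, -0.4511, 0.1405]
ee_rot: [-0.247, 0.707, 0.594, 0.293]
wrist_force: [0.2, 0.3, -0.2]
grip_width: 0.95
```

```bash
python3 - <<'E'
from h import *
st(); P,im=snap('wrist'); np.save('Pw8.npy',P); cv2.imwrite('pics/w8r.png',im); cv2.imwrite('pics/w8.png',cv2.resize(im[100:300,120:400],None,fx=2,fy=2))
fitcart(P,im,[.458,-.3253,-10],.017,(.056,.018,.028),dbg='m8.png'); fitcart(P,im,[.458,-.3253,-10],.012)
E
```

```text
t 48.40 pos [ 0.4357 -0.4511  0.1405] yaw 80.02 zax [ 0.122  0.697 -0.707] F [ 0.2  0.3 -0.2] w 80.8 q [ 1.26  0.81 -0.48  1.33 -0.26  1.58  0.72]
cart fit 0.4575 -0.3304 yaw 3.3 cost 0.1486
med 0.003
cart fit 0.4585 -0.3198 yaw -8.3 cost 0.1676
```

View pics/w8.png

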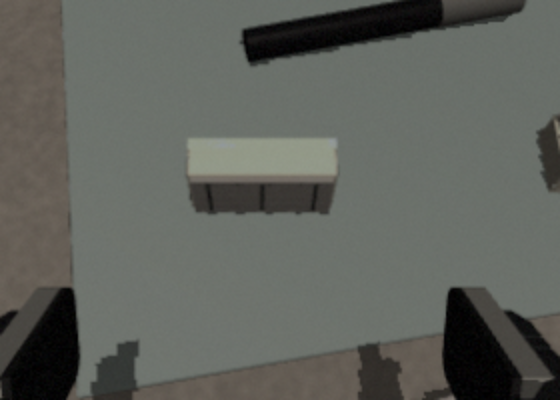

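```bash
python3 - <<'E'
from h import *
P=np.load('Pw8.npy'); c=np.array([(187,140),(336,139),(337,178),(187,180)])/2+[120,100]
w=pix2w('wrist',P,c,.031); print(w.round(4),w.mean(0)); e=w[1]-w[0]+w[2]-w[3]; print(np.degrees(np.arctan2(e[1],e[0])))
mv([.45,-.36,.26],80,0)
p=[.45,-.36,.26]; cn=w.mean(0)
G=np.array([cn[0],cn[1],.017])+.005*np.array([.1736,.985,0]); print(G)
mv(tcp(G,80,-45,.15),80,-45,p0=p,y0=80)
E
```

```text
[[ 0.4322 -0.3143  0.031 ]
 [ 0.4871 -0.3235  0.031 ]
 [ 0.4836 -0.3399  0.031 ]
 [ 0.4302 -0.3313  0.031 ]] [ 0.4582801  -0.32725256  0.031     ]
-9.296512407092008
row 0.9975 -0.0115 -0.1296 -0.0002 -0.1252 0.0002 | mm [149.6  -1.7 -19.4] deg [ -0.09 -45.05   0.06]
[ 0.4591481  -0.32232756  0.017     ]
row 0.9650 0.0164 0.9129 -0.0000 -0.1250 -0.0000 | mm [144.8   2.5 136.9] deg [ -0. -45.  -0.]
```

>>> send_rows(
  targets="0.9975 -0.0115 -0.13 0 -0.1252 0;0.9975 -0.0115 -0.13 0 -0.1252 0;0.9975 -0.0115 -0.13 0 -0.1252 0;0.9975 -0.0115 -0.13 0 -0.1252 0;0.9975 -0.0115 -0.13 0 -0.1252 0;0.9975 -0.0115 -0.13 0 -0.1252 0;0.9975 -0.0115 -0.13 0 -0.1252 0;0.9975 -0.0115 -0.13 0 -0.1252 0",
  jaw=-1,
)

```text
t: 49.25
tool_pos: [0.4497, -0.3605, 0.26]
ee_rot: [-0.001, 0.766, 0.643, -0.0]
wrist_force: [-0.8, -1.2, 0.1]
grip_width: 1.001
```

>>> send_rows(
  targets="0.5 0.0164 0.2 0 -0.06 0;0.965 0.0164 0.4 0 -0.125 0;0.965 0.0164 0.6 0 -0.125 0;0.965 0.0164 0.913 0 -0.125 0;0.965 0.0164 0.913 0 -0.125 0;0.965 0.0164 0.913 0 -0.125 0;0.965 0.0164 0.913 0 -0.125 0;0.965 0.0164 0.913 0 -0.125 0",
)

```text
t: 50.05
tool_pos: [0.4772, -0.2193, 0.1225]
ee_rot: [0.244, 0.708, 0.594, -0.294]
wrist_force: [-0.2, -1.0, -0.0]
grip_width: 1.0
```

```bash
python3 - <<'E'
from h import *
st(); mv(tcp([.459,-.3215,.017],80,-45),80,-45)
E
```

```text
t 50.05 pos [ 0.4772 -0.2193  0.1225] yaw 80.12 zax [-0.125 -0.695 -0.708] F [-0.2 -1.  -0. ] w 85.0 q [ 0.39  0.42 -0.51  2.01  1.01  1.28 -0.86]
row 0.0072 0.0001 0.5333 -0.0004 -0.0003 0.0002 | mm [ 1.1  0.  80. ] deg [-0.16 -0.11  0.09]
```

>>> send_rows(
  targets="0.007 0 0.1 0 0 0;0.007 0 0.2 0 0 0;0.007 0 0.3 0 0 0;0.007 0 0.4 0 0 0;0.007 0 0.46 0 0 0;0.007 0 0.5 0 0 0;0.007 0 0.533 0 0 0;0.007 0 0.533 0 0 0",
)

```text
t: 50.85
tool_pos: [0.4675, -0.2742, 0.0658]
ee_rot: [0.246, 0.707, 0.594, -0.294]
wrist_force: [-0.4, 0.3, -0.3]
grip_width: 1.002
```

>>> send_rows(
  targets="0 0 0 0 0 0;0 0 0 0 0 0;0 0 0 0 0 0;0 0 0 0 0 0;0 0 0 0 0 0;0 0 0 0 0 0;0 0 0 0 0 0;0 0 0 0 0 0",
  jaw=1,
)

```text
t: 51.65
tool_pos: [0.4683, -0.2736, 0.0667]
ee_rot: [0.247, 0.707, 0.594, -0.293]
wrist_force: [-0.8, 3.4, 5.8]
grip_width: 0.637
```

>>> send_rows(
  targets="-0.05 0 -0.05 0 0 0;-0.15 0 -0.15 0 0 0;-0.3 0 -0.3 0 0 0;-0.471 0 -0.471 0 0 0;-0.471 0 -0.471 0 0 0;-0.471 0 -0.471 0 0 0;-0.471 0 -0.471 0 0 0;-0.471 0 -0.471 0 0 0",
)

```text
t: 52.45
tool_pos: [0.4671, -0.2738, 0.1649]
ee_rot: [0.246, 0.707, 0.594, -0.294]
wrist_force: [0.2, 0.2, -0.3]
grip_width: 0.641
```

>>> send_rows(
  targets="-0.054 0 0.022 0 0.0208 0;-0.107 0 0.044 0 0.0417 0;-0.16 0 0.066 0 0.0625 0;-0.214 0 0.088 0 0.0833 0;-0.267 0 0.11 0 0.1042 0;-0.3206 0 0.1328 0 0.125 0;-0.3206 0 0.1328 0 0.125 0;-0.3206 0 0.1328 0 0.125 0",
)

```text
t: 53.25
tool_pos: [0.4586, -0.3218, 0.1848]
ee_rot: [-0.0, 0.767, 0.642, -0.001]
wrist_force: [-0.3, -0.7, -1.1]
grip_width: 0.636
```

>>> send_rows(
  targets="-0.054 0 0.022 0 0.0208 0;-0.107 0 0.044 0 0.0417 0;-0.16 0 0.066 0 0.0625 0;-0.214 0 0.088 0 0.0833 0;-0.267 0 0.11 0 0.1042 0;-0.3206 0 0.1328 0 0.125 0;-0.3206 0 0.1328 0 0.125 0;-0.3206 0 0.1328 0 0.125 0",
)

```text
t: 54.05
tool_pos: [0.4516, -0.367, 0.165]
ee_rot: [-0.246, 0.708, 0.595, 0.291]
wrist_force: [0.6, 1.0, 0.5]
grip_width: 0.636
```

```bash
python3 - <<'E'
from h import *
st(); mv(tcp([.459,-.3215,.0178],80,45),80,45)
E
```

```text
t 54.05 pos [ 0.4516 -0.367   0.165 ] yaw 80.00 zax [ 0.119  0.695 -0.709] F [0.6 1.  0.5] w 54.0 q [ 1.26  0.69 -0.55  1.5  -0.3   1.49  0.65]
row -0.4758 -0.0027 0.4592 -0.0006 0.0004 -0.0000 | mm [-71.4  -0.4  68.9] deg [-0.2   0.15 -0.  ]
```

>>> send_rows(
  targets="-0.1 0 0.1 0 0 0;-0.2 0 0.2 0 0 0;-0.3 0 0.29 0 0 0;-0.37 0 0.36 0 0 0;-0.42 0 0.41 0 0 0;-0.45 0 0.44 0 0 0;-0.47 0 0.454 0 0 0;-0.47 0 0.454 0 0 0",
)

```text
t: 54.85
tool_pos: [0.4509, -0.3705, 0.0682]
ee_rot: [-0.246, 0.708, 0.594, 0.293]
wrist_force: [0.3, -0.1, 0.2]
grip_width: 0.635
```

```bash
python3 - <<'E'
from h import *
st(); mv(tcp([.459,-.3215,.0172],80,45),80,45)
E
```

```text
t 54.85 pos [ 0.4509 -0.3705  0.0682] yaw 80.02 zax [ 0.122  0.695 -0.708] F [ 0.3 -0.1  0.2] w 54.0 q [ 1.24  0.82 -0.52  1.52 -0.26  1.37  0.71]
row -0.0061 -0.0035 0.0213 -0.0000 0.0002 0.0000 | mm [-0.9 -0.5  3.2] deg [-0.01  0.09  0.01]
```

>>> send_rows(
  targets="-0.004 0 0.005 0 0 0;-0.008 0 0.01 0 0 0;-0.012 0 0.014 0 0 0;-0.012 0 0.014 0 0 0;-0.012 0 0.014 0 0 0;-0.012 0 0.014 0 0 0;-0.012 0 0.014 0 0 0;-0.012 0 0.014 0 0 0",
)

```text
t: 55.65
tool_pos: [0.4511, -0.3706, 0.0674]
ee_rot: [-0.245, 0.708, 0.594, 0.293]
wrist_force: [-2.7, -2.1, 12.2]
grip_width: 0.632
```

>>> send_rows(
  targets="0 0 0 0 0 0;0 0 0 0 0 0;0 0 0 0 0 0;0 0 0 0 0 0;0 0 0 0 0 0;0 0 0 0 0 0;0 0 0 0 0 0;0 0 0 0 0 0",
  jaw=-0.9,
)

```text
t: 56.45
tool_pos: [0.4508, -0.3702, 0.0654]
ee_rot: [-0.246, 0.708, 0.594, 0.292]
wrist_force: [0.4, -0.5, 0.1]
grip_width: 0.95
```

>>> send_rows(
  targets="0 0 -0.05 0 0 0;0 0 -0.15 0 0 0;0 0 -0.3 0 0 0;0 0 -0.5 0 0 0;0 0 -0.5 0 0 0;0 0 -0.5 0 0 0;0 0 -0.5 0 0 0;0 0 -0.5 0 0 0",
)

```text
t: 57.25
tool_pos: [0.4416, -0.4214, 0.118]
ee_rot: [-0.246, 0.707, 0.594, 0.293]
wrist_force: [-0.6, 0.3, -0.3]
grip_width: 0.952
```

```bash
python3 - <<'E'
from h import *
st(); mv([.455,-.39,.228],80,0)
E
```

```text
t 57.25 pos [ 0.4416 -0.4214  0.118 ] yaw 80.03 zax [ 0.121  0.696 -0.707] F [-0.6  0.3 -0.3] w 80.9 q [ 1.27  0.81 -0.51  1.4  -0.25  1.51  0.71]
row 0.6749 0.0510 -0.3620 -0.0002 -0.1249 0.0002 | mm [101.2   7.7 -54.3] deg [ -0.09 -44.97   0.06]
```

>>> send_rows(
  targets="0.2 0.05 -0.36 0 -0.03 0;0.5 0.05 -0.36 0 -0.125 0;0.675 0.05 -0.362 0 -0.125 0;0.675 0.05 -0.362 0 -0.125 0;0.675 0.05 -0.362 0 -0.125 0;0.675 0.05 -0.362 0 -0.125 0;0.675 0.05 -0.362 0 -0.125 0;0.675 0.05 -0.362 0 -0.125 0",
  jaw=-1,
)

```text
t: 58.05
tool_pos: [0.4541, -0.3914, 0.2276]
ee_rot: [-0.001, 0.766, 0.642, 0.0]
wrist_force: [-0.7, -0.6, -0.8]
grip_width: 0.994
```

```bash
python3 - <<'E'
from h import *
st(); P,im=snap('wrist'); np.save('Pw9.npy',P); cv2.imwrite('pics/w9r.png',im); cv2.imwrite('pics/w9.png',cv2.resize(im[:260,100:500],None,fx=2,fy=2))
fitcart(P,im,[.458,-.326,-10],.012,dbg='m9.png'); find('wrist',P,['cart1'],n=5); print(w2pix('wrist',P,[.458,-.326,.021]))
E
```

```text
t 58.05 pos [ 0.4541 -0.3914  0.2276] yaw 79.95 zax [-0.002  0.002 -1.   ] F [-0.7 -0.6 -0.8] w 84.5 q [ 1.02  0.32 -0.46  1.67  0.15  1.19  0.34]
cart fit 0.4602 -0.3208 yaw -9.2 cost 0.0164
med -0.001
wrist cart1 0.92 [ 0.6028 -0.3412  0.0092]
wrist cart1 0.7 [ 0.465  -0.3212  0.0113]
[[240.79402066 105.196513  ]]
```

View pics/w9.png

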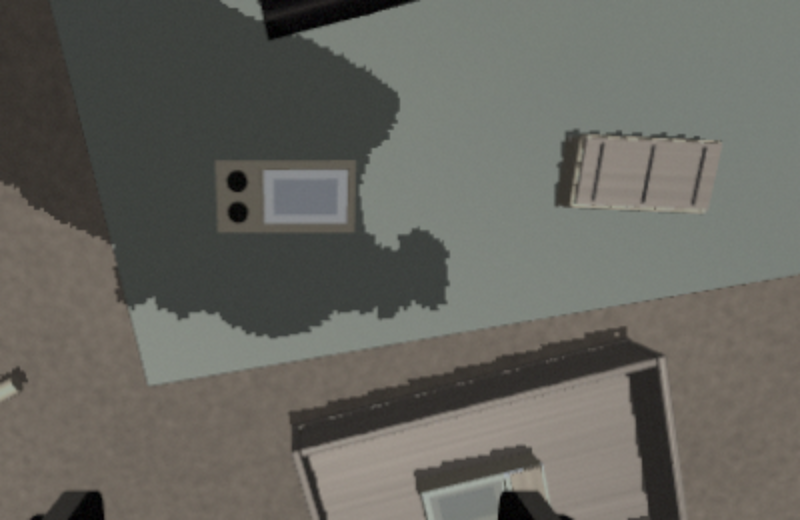

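```bash
python3 - <<'E'
from h import *
mv([.460,-.3221,.0835],80.2,0)
E
```

```text
row 0.4654 -0.0401 0.9600 -0.0003 -0.0002 -0.0009 | mm [ 69.8  -6.  144. ] deg [-0.1  -0.08 -0.33]
```

>>> send_rows(
  targets="0.3 -0.04 0.1 0 0 0;0.465 -0.04 0.3 0 0 0;0.465 -0.04 0.5 0 0 0;0.465 -0.04 0.7 0 0 0;0.465 -0.04 0.8 0 0 0;0.465 -0.04 0.9 0 0 0;0.465 -0.04 0.96 0 0 0;0.465 -0.04 0.96 0 0 0",
)

```text
t: 58.95
tool_pos: [0.4606, -0.3214, 0.0836]
ee_rot: [-0.0, 0.766, 0.643, -0.001]
wrist_force: [-0.4, -0.1, -0.4]
grip_width: 0.999
```

>>> send_rows(
  targets="0 0 0 0 0 0;0 0 0 0 0 0;0 0 0 0 0 0;0 0 0 0 0 0;0 0 0 0 0 0;0 0 0 0 0 0;0 0 0 0 0 0;0 0 0 0 0 0",
  jaw=1,
)

```text
t: 59.75
tool_pos: [0.4615, -0.3216, 0.0859]
ee_rot: [0.001, 0.766, 0.643, -0.001]
wrist_force: [-2.1, 1.7, 6.2]
grip_width: 0.637
```

>>> send_rows(
  targets="0 0 -0.05 0 0 0;0 0 -0.2 0 0 0;0 0 -0.4 0 0 0;0 0 -0.6 0 0 0;0 0 -0.8 0 0 0;0 0 -1 0 0 0;0 0 -1 0 0 0;0 0 -1 0 0 0",
)

```text
t: 60.55
tool_pos: [0.4613, -0.3211, 0.2356]
ee_rot: [0.002, 0.766, 0.643, -0.001]
wrist_force: [0.1, 1.2, -1.5]
grip_width: 0.635
```

```bash
python3 - <<'E'
from h import *
st(); mv([.565,.1167,.23],95.4)
E
```

```text
t 60.55 pos [ 0.4613 -0.3211  0.2356] yaw 80.03 zax [ 0.001 -0.003 -1.   ] F [ 0.1  1.2 -1.5] w 53.9 q [ 0.97  0.24 -0.51  1.75  0.13  1.18  0.25]
row 2.9943 0.1758 0.0290 0.0002 0.0005 -0.0427 | mm [449.1  26.4   4.4] deg [  0.07   0.18 -15.37]
```

>>> send_rows(
  targets="0.2 0.02 0 0 0 0;0.5 0.05 0 0 0 0;0.8 0.058 0 0 0 0;0.998 0.058 0 0 0 0;0.998 0.058 0 0 0 0;0.998 0.058 0 0 0 0;0.998 0.058 0 0 0 0;0.998 0.058 0 0 0 0",
)

```text
t: 61.35
tool_pos: [0.495, -0.1765, 0.2337]
ee_rot: [0.0, 0.767, 0.642, -0.001]
wrist_force: [-0.3, -0.4, -0.1]
grip_width: 0.633
```

>>> send_rows(
  targets="0.2 0.02 0 0 0 0;0.5 0.05 0 0 0 0;0.8 0.058 0 0 0 0;0.998 0.058 0 0 0 0;0.998 0.058 0 0 0 0;0.998 0.058 0 0 0 0;0.998 0.058 0 0 0 0;0.998 0.058 0 0 0 0",
)

```text
t: 62.15
tool_pos: [0.5299, -0.031, 0.2337]
ee_rot: [0.0, 0.767, 0.642, -0.001]
wrist_force: [-0.8, -0.5, -0.6]
grip_width: 0.635
```

>>> send_rows(
  targets="0.2 0.02 0 0 0 -0.01;0.5 0.05 0 0 0 -0.0427;0.8 0.058 0 0 0 -0.0427;0.998 0.058 0 0 0 -0.0427;0.998 0.058 0 0 0 -0.0427;0.998 0.058 0 0 0 -0.0427;0.998 0.058 0 0 0 -0.0427;0.998 0.058 0 0 0 -0.0427",
)

```text
t: 62.95
tool_pos: [0.5647, 0.1148, 0.2336]
ee_rot: [0.001, 0.674, 0.739, -0.001]
wrist_force: [0.1, 0.5, -0.4]
grip_width: 0.64
```

```bash
python3 - <<'E'
from h import *
st(); mv([.565,.1172,.16],95.4)
E
```

```text
t 62.95 pos [0.5647 0.1148 0.2336] yaw 95.24 zax [-0.001 -0.002 -1.   ] F [ 0.1  0.5 -0.4] w 54.4 q [ 0.39  0.33 -0.8   1.71  0.26  1.21 -0.39]
row 0.0168 0.0041 0.4903 -0.0001 0.0004 -0.0005 | mm [ 2.5  0.6 73.5] deg [-0.05  0.14 -0.16]
```

>>> send_rows(
  targets="0.011 0.002 0.15 0 0 0;0.011 0.002 0.3 0 0 0;0.011 0.002 0.4 0 0 0;0.011 0.002 0.45 0 0 0;0.011 0.002 0.47 0 0 0;0.011 0.002 0.49 0 0 0;0.011 0.002 0.49 0 0 0;0.011 0.002 0.49 0 0 0",
)

```text
t: 63.75
tool_pos: [0.5649, 0.1185, 0.1608]
ee_rot: [0.001, 0.673, 0.74, -0.0]
wrist_force: [0.4, 0.1, -1.1]
grip_width: 0.632
```

>>> send_rows(
  targets="0 0 0.01 0 0 0;0 0 0.02 0 0 0;0 0 0.03 0 0 0;0 0 0.04 0 0 0;0 0 0.05 0 0 0;0 0 0.055 0 0 0;0 0 0.06 0 0 0;0 0 0.06 0 0 0",
)

```text
t: 64.55
tool_pos: [0.5645, 0.1183, 0.151]
ee_rot: [0.0, 0.673, 0.74, -0.001]
wrist_force: [-0.7, -0.6, -0.4]
grip_width: 0.638
```

```bash
python3 - <<'E'
from h import *
st(); mv([.565,.1172,.149],95.4)
E
```

```text
t 64.55 pos [0.5645 0.1183 0.151 ] yaw 95.40 zax [-0.001 -0.002 -1.   ] F [-0.7 -0.6 -0.4] w 54.3 q [ 0.34  0.42 -0.77  1.79  0.33  1.07 -0.45]
row -0.0075 0.0024 0.0135 -0.0001 0.0002 -0.0000 | mm [-1.1  0.4  2. ] deg [-0.05  0.09 -0.  ]
```

>>> send_rows(
  targets="-0.003 0 0.008 0 0 0;-0.003 0 0.008 0 0 0;-0.003 0 0.008 0 0 0;-0.003 0 0.008 0 0 0;-0.003 0 0.008 0 0 0;-0.003 0 0.008 0 0 0;-0.003 0 0.008 0 0 0;-0.003 0 0.008 0 0 0",
  jaw=-0.65,
)

```text
t: 65.35
tool_pos: [0.5646, 0.1179, 0.15]
ee_rot: [0.0, 0.673, 0.74, -0.001]
wrist_force: [0.1, 0.1, -0.2]
grip_width: 0.824
```

>>> send_rows(
  targets="0 0 -0.05 0 0 0;0 0 -0.15 0 0 0;0 0 -0.3 0 0 0;0 0 -0.5 0 0 0;0 0 -0.65 0 0 0;0 0 -0.65 0 0 0;0 0 -0.65 0 0 0;0 0 -0.65 0 0 0",
)

```text
t: 66.15
tool_pos: [0.5644, 0.1178, 0.247]
ee_rot: [0.0, 0.673, 0.74, -0.001]
wrist_force: [0.2, -0.8, -0.3]
grip_width: 0.821
```

>>> send_rows(
  targets="-0.3 -0.04 0 0 0 0;-0.6 -0.04 0 0 0 0;-0.872 -0.04 0 0 0 0;-0.872 -0.04 0 0 0 0;-0.872 -0.04 0 0 0 0;-0.872 -0.04 0 0 0 0;-0.872 -0.04 0 0 0 0;-0.872 -0.04 0 0 0 0",
)

```text
t: 66.95
tool_pos: [0.5709, -0.0114, 0.2476]
ee_rot: [0.0, 0.672, 0.74, -0.001]
wrist_force: [-0.8, 0.1, 0.1]
grip_width: 0.827
```

>>> send_rows(
  targets="-0.3 -0.04 0 0 0 0;-0.6 -0.04 0 0 0 0;-0.872 -0.04 0 0 0 0;-0.872 -0.04 0 0 0 0;-0.872 -0.04 0 0 0 0;-0.872 -0.04 0 0 0 0;-0.872 -0.04 0 0 0 0;-0.872 -0.04 0 0 0 0",
)

```text
t: 67.75
tool_pos: [0.5775, -0.1422, 0.248]
ee_rot: [0.0, 0.672, 0.74, -0.001]
wrist_force: [-0.3, 1.1, 0.0]
grip_width: 0.824
```

>>> send_rows(
  targets="-0.3 -0.04 0 0 0 0;-0.6 -0.04 0 0 0 0;-0.872 -0.04 0 0 0 0;-0.872 -0.04 0 0 0 0;-0.872 -0.04 0 0 0 0;-0.872 -0.04 0 0 0 0;-0.872 -0.04 0 0 0 0;-0.872 -0.04 0 0 0 0",
)

```text
t: 68.55
tool_pos: [0.584, -0.273, 0.2484]
ee_rot: [0.0, 0.672, 0.74, -0.001]
wrist_force: [0.2, 0.0, 0.5]
grip_width: 0.825
```

>>> send_rows(
  targets="-0.3 -0.04 0 0 0 0.045;-0.6 -0.04 0 0 0 0.045;-0.872 -0.04 0 0 0 0.045;-0.872 -0.04 0.13 0 0 0.045;-0.872 -0.04 0.13 0 0 0.045;-0.872 -0.04 0.13 0 0 0.045;-0.872 -0.04 0.13 0 0 0.045;-0.872 -0.04 0.13 0 0 0.045",
  jaw=-1,
)

```text
t: 69.35
tool_pos: [0.5907, -0.4041, 0.2301]
ee_rot: [0.001, 0.77, 0.638, -0.0]
wrist_force: [0.5, -0.3, 0.0]
grip_width: 1.002
```

```bash
python3 - <<'E'
from h import *
st(); P,im=snap('wrist'); np.save('Pw10.npy',P); cv2.imwrite('pics/w10r.png',im)
find('wrist',P,['cart1'],n=5); fitcart(P,im,[.602,-.339,-12],.012,dbg='m10.png')
E
```

```text
t 69.35 pos [ 0.5907 -0.4041  0.2301] yaw 79.30 zax [ 0.001 -0.002 -1.   ] F [ 0.5 -0.3  0. ] w 85.2 q [ 0.88  0.56 -0.51  1.35  0.27  1.3   0.18]
wrist cart1 0.95 [ 0.5997 -0.3392  0.0114]
wrist cart1 0.75 [ 0.7424 -0.3055  0.0101]
wrist cart1 0.16 [ 0.5293 -0.4684 -0.004 ]
cart fit 0.6035 -0.3378 yaw -12.8 cost 0.0261
med 0.001
```

```bash
python3 - <<'E'
from h import *
P=np.load('Pw9.npy'); c=np.array([(587,135),(721,141),(706,212),(573,208)])/2+[100,0]
w=pix2w('wrist',P,c,.021); e=w[1]-w[0]+w[2]-w[3]; print(w.mean(0).round(4),np.degrees(np.arctan2(e[1],e[0])),np.linalg.norm(e)/2)
P=np.load('Pw6.npy'); c=np.array([(455,107),(553,123),(545,172),(443,160)])/1.5
w=pix2w('wrist',P,c,.021); e=w[1]-w[0]+w[2]-w[3]; print(w.mean(0).round(4),np.degrees(np.arctan2(e[1],e[0])),np.linalg.norm(e)/2)
P=np.load('Pw10.npy'); im=cv2.imread('pics/w10r.png')
f=im.astype(float); c=w2pix('wrist',P,[.602,-.339,.021])[0]; x0,y0=(c-45).astype(int); r=im[y0:y0+90,x0:x0+90]
g=cv2.GaussianBlur(((r[:,:,2].astype(float)-r[:,:,0])/(r.sum(2)+15.)*3000+60).clip(0,255).astype(np.uint8),(0,0),.8)
t,b=cv2.threshold(g,0,255,cv2.THRESH_OTSU); b=cv2.morphologyEx(b,cv2.MORPH_CLOSE,np.ones((5,5))); cs,_=cv2.findContours(b,0,1); k=max(cs,key=cv2.contourArea); rc=cv2.boxPoints(cv2.minAreaRect(k))+[x0,y0]; w=pix2w('wrist',P,rc,.019); print(t,w.round(4).tolist(),w.mean(0).round(4)); d=w[1]-w[0];d2=w[2]-w[1];print([(np.linalg.norm(v).round(4),np.degrees(np.arctan2(v[1],v[0])).round(1)) for v in(d,d2)])
cv2.imwrite('pics/m10.png',np.hstack([cv2.resize(r,None,fx=4,fy=4),cv2.resize(cv2.cvtColor(b,8),None,fx=4,fy=4)]))
E
```

```text
[ 0.6028 -0.3383  0.021 ] -12.539338334392419 0.0525918133127369
[ 0.6035 -0.3382  0.021 ] -13.114726930898906 0.054184980385542265
108.0 [[0.5727, -0.3455, 0.019], [0.5798, -0.318, 0.019], [0.6341, -0.33, 0.019], [0.6287, -0.358, 0.019]] [ 0.6038 -0.3379  0.019 ]
[(np.float64(0.0284), np.float64(75.6)), (np.float64(0.0557), np.float64(-12.5))]
```

```bash
python3 - <<'E'
from h import *
p=[.615,-.28,.235]; mv(p,77.3,-45); G=[.6032,-.3393,.017]
mv(tcp(G,77.3,-45,.138),77.3,-45,p0=p,y0=77.3,t0=-45)
E
```

```text
row 0.8463 0.0062 -0.0370 0.0023 -0.1247 0.0051 | mm [127.    0.9  -5.6] deg [  0.82 -44.88   1.83]
row 0.7427 0.0102 0.3926 0.0000 0.0000 0.0000 | mm [111.4   1.5  58.9] deg [0. 0. 0.]
```

>>> send_rows(
  targets="0.846 0.006 -0.037 0.0023 -0.1247 0.0051;0.846 0.006 -0.037 0.0023 -0.1247 0.0051;0.846 0.006 -0.037 0.0023 -0.1247 0.0051;0.846 0.006 -0.037 0.0023 -0.1247 0.0051;0.846 0.006 -0.037 0.0023 -0.1247 0.0051;0.846 0.006 -0.037 0.0023 -0.1247 0.0051;0.846 0.006 -0.037 0.0023 -0.1247 0.0051;0.846 0.006 -0.037 0.0023 -0.1247 0.0051",
)

```text
t: 70.25
tool_pos: [0.6144, -0.282, 0.2346]
ee_rot: [0.237, 0.723, 0.576, -0.299]
wrist_force: [0.1, 0.3, 0.8]
grip_width: 1.004
```

>>> send_rows(
  targets="0.4 0.01 0.1 0 0 0;0.743 0.01 0.393 0 0 0;0.743 0.01 0.393 0 0 0;0.743 0.01 0.393 0 0 0;0.743 0.01 0.393 0 0 0;0.743 0.01 0.393 0 0 0;0.743 0.01 0.393 0 0 0;0.743 0.01 0.393 0 0 0",
)

```text
t: 71.05
tool_pos: [0.6247, -0.2452, 0.1154]
ee_rot: [0.239, 0.722, 0.576, -0.299]
wrist_force: [-0.6, 0.1, -0.6]
grip_width: 0.996
```

```bash
python3 - <<'E'
from h import *
st(); mv(tcp([.6032,-.3393,.017],77.3,-45),77.3,-45)
E
```

```text
t 71.05 pos [ 0.6247 -0.2452  0.1154] yaw 77.12 zax [-0.156 -0.689 -0.707] F [-0.6  0.1 -0.6] w 84.6 q [ 0.26  0.66 -0.35  1.62  0.99  1.36 -0.74]
row 0.0087 -0.0017 0.4651 -0.0001 -0.0001 -0.0004 | mm [ 1.3 -0.3 69.8] deg [-0.02 -0.02 -0.13]
```

Approach, grip, lift and turn the first 90° as before.

>>> send_rows(
  targets="0.009 0 0.1 0 0 0;0.009 0 0.2 0 0 0;0.009 0 0.28 0 0 0;0.009 0 0.35 0 0 0;0.009 0 0.4 0 0 0;0.009 0 0.44 0 0 0;0.009 0 0.465 0 0 0;0.009 0 0.465 0 0 0",
)

```text
t: 71.85
tool_pos: [0.6133, -0.2922, 0.063]
ee_rot: [0.238, 0.722, 0.577, -0.299]
wrist_force: [0.2, 0.2, 0.3]
grip_width: 1.0
```

>>> send_rows(
  targets="0 0 0 0 0 0;0 0 0 0 0 0;0 0 0 0 0 0;0 0 0 0 0 0;0 0 0 0 0 0;0 0 0 0 0 0;0 0 0 0 0 0;0 0 0 0 0 0",
  jaw=1,
)

```text
t: 72.65
tool_pos: [0.6141, -0.2913, 0.0639]
ee_rot: [0.239, 0.722, 0.577, -0.299]
wrist_force: [0.2, 3.9, 5.1]
grip_width: 0.643
```

>>> send_rows(
  targets="-0.05 0 -0.05 0 0 0;-0.15 0 -0.15 0 0 0;-0.3 0 -0.3 0 0 0;-0.471 0 -0.471 0 0 0;-0.471 0 -0.471 0 0 0;-0.471 0 -0.471 0 0 0;-0.471 0 -0.471 0 0 0;-0.471 0 -0.471 0 0 0",
)

```text
t: 73.45
tool_pos: [0.613, -0.2919, 0.1623]
ee_rot: [0.238, 0.722, 0.577, -0.3]
wrist_force: [-0.7, 0.1, -1.3]
grip_width: 0.639
```

>>> send_rows(
  targets="-0.054 0 0.022 0 0.0208 0;-0.107 0 0.044 0 0.0417 0;-0.16 0 0.066 0 0.0625 0;-0.214 0 0.088 0 0.0833 0;-0.267 0 0.11 0 0.1042 0;-0.3206 0 0.1328 0 0.125 0;-0.3206 0 0.1328 0 0.125 0;-0.3206 0 0.1328 0 0.125 0",
)

```text
t: 74.25
tool_pos: [0.6019, -0.3402, 0.1819]
ee_rot: [-0.001, 0.782, 0.623, -0.001]
wrist_force: [0.2, 1.0, -1.1]
grip_width: 0.64
```

>>> send_rows(
  targets="-0.054 0 0.022 0 0.0208 0;-0.107 0 0.044 0 0.0417 0;-0.16 0 0.066 0 0.0625 0;-0.214 0 0.088 0 0.0833 0;-0.267 0 0.11 0 0.1042 0;-0.3206 0 0.1328 0 0.125 0;-0.3206 0 0.1328 0 0.125 0;-0.3206 0 0.1328 0 0.125 0",
)

```text
t: 75.05
tool_pos: [0.5929, -0.3839, 0.162]
ee_rot: [-0.24, 0.722, 0.577, 0.297]
wrist_force: [1.0, 1.5, -0.0]
grip_width: 0.64
```

```bash
python3 - <<'E'
from h import *
st(); mv(tcp([.6032,-.3393,.0198],77.3,45),77.3,45)
E
```

```text
t 75.05 pos [ 0.5929 -0.3839  0.162 ] yaw 77.16 zax [ 0.152  0.689 -0.708] F [ 1.   1.5 -0. ] w 54.4 q [ 1.15  0.91 -0.71  1.19 -0.18  1.5   0.4 ]
row -0.4537 0.0036 0.4336 -0.0005 0.0003 -0.0003 | mm [-68.1   0.5  65. ] deg [-0.17  0.1  -0.1 ]
```

>>> send_rows(
  targets="-0.1 0 0.1 0 0 0;-0.2 0 0.2 0 0 0;-0.3 0 0.29 0 0 0;-0.37 0 0.36 0 0 0;-0.42 0 0.41 0 0 0;-0.45 0 0.43 0 0 0;-0.454 0.003 0.434 0 0 0;-0.454 0.003 0.434 0 0 0",
)

```text
t: 75.85
tool_pos: [0.5925, -0.3881, 0.0696]
ee_rot: [-0.239, 0.722, 0.576, 0.299]
wrist_force: [0.1, -0.4, -0.4]
grip_width: 0.64
```

>>> send_rows(
  targets="-0.003 0 0.003 0 0 0;-0.006 0 0.006 0 0 0;-0.006 0 0.006 0 0 0;-0.006 0 0.006 0 0 0;-0.006 0 0.006 0 0 0;-0.006 0 0.006 0 0 0;-0.006 0 0.006 0 0 0;-0.006 0 0.006 0 0 0",
)

```text
t: 76.65
tool_pos: [0.5922, -0.3879, 0.0678]
ee_rot: [-0.239, 0.722, 0.576, 0.299]
wrist_force: [0.4, -0.6, -0.8]
grip_width: 0.643
```

```bash
python3 - <<'E'
from h import *
st(); mv(tcp([.6032,-.3393,.0175],77.3,45),77.3,45)
E
```

```text
t 76.65 pos [ 0.5922 -0.3879  0.0678] yaw 77.17 zax [ 0.155  0.69  -0.707] F [ 0.4 -0.6 -0.8] w 54.7 q [ 1.15  1.02 -0.68  1.21 -0.14  1.4   0.47]
row -0.0023 0.0004 0.0184 -0.0000 -0.0000 -0.0003 | mm [-0.3  0.1  2.8] deg [-0.   -0.01 -0.09]
```

>>> send_rows(
  targets="-0.003 0 0.003 0 0 0;-0.007 0 0.007 0 0 0;-0.007 0 0.007 0 0 0;-0.007 0 0.007 0 0 0;-0.007 0 0.007 0 0 0;-0.007 0 0.007 0 0 0;-0.007 0 0.007 0 0 0;-0.007 0 0.007 0 0 0",
)

```text
t: 77.45
tool_pos: [0.5923, -0.3879, 0.0667]
ee_rot: [-0.239, 0.722, 0.576, 0.299]
wrist_force: [-2.6, -0.5, 4.3]
grip_width: 0.64
```

>>> send_rows(
  targets="0 0 0 0 0 0;0 0 0 0 0 0;0 0 0 0 0 0;0 0 0 0 0 0;0 0 0 0 0 0;0 0 0 0 0 0;0 0 0 0 0 0;0 0 0 0 0 0",
  jaw=-0.9,
)

```text
t: 78.25
tool_pos: [0.5922, -0.3878, 0.0663]
ee_rot: [-0.239, 0.722, 0.576, 0.299]
wrist_force: [-0.4, -0.3, 1.0]
grip_width: 0.949
```

>>> send_rows(
  targets="0 0 -0.05 0 0 0;0 0 -0.15 0 0 0;0 0 -0.3 0 0 0;0 0 -0.5 0 0 0;0 0 -0.7 0 0 0;0 0 -0.7 0 0 0;0 0 -0.7 0 0 0;0 0 -0.7 0 0 0",
)

```text
t: 79.05
tool_pos: [0.5759, -0.4594, 0.1399]
ee_rot: [-0.24, 0.722, 0.577, 0.299]
wrist_force: [-0.9, 0.2, 0.2]
grip_width: 0.949
```

```bash
python3 - <<'E'
from h import *
st(); P,im=snap('wrist'); np.save('Pw11.npy',P); cv2.imwrite('pics/w11.png',cv2.resize(im[100:300,120:400],None,fx=2,fy=2))
print(((w2pix('wrist',P,[[.6035,-.3373,.031],[.6035,-.3373,.003]])-[120,100])*2).round())
p=[.595,-.37,.26]; mv(p,77.2,0); mv(tcp([.6046,-.3324,.017],77.2,-45,.15),77.2,-45,p0=p,y0=77.2)
E
```

```text
t 79.05 pos [ 0.5759 -0.4594  0.1399] yaw 77.18 zax [ 0.154  0.691 -0.706] F [-0.9  0.2  0.2] w 80.7 q [ 1.16  1.01 -0.67  1.03 -0.14  1.6   0.46]
[[260. 160.]
 [260. 196.]]
row 0.9970 -0.0080 -0.1363 -0.0005 -0.1252 0.0002 | mm [149.6  -1.2 -20.4] deg [ -0.18 -45.08   0.06]
row 0.9657 0.0069 0.9129 0.0000 -0.1250 -0.0000 | mm [144.9   1.  136.9] deg [  0. -45.  -0.]
```

View pics/w11.png

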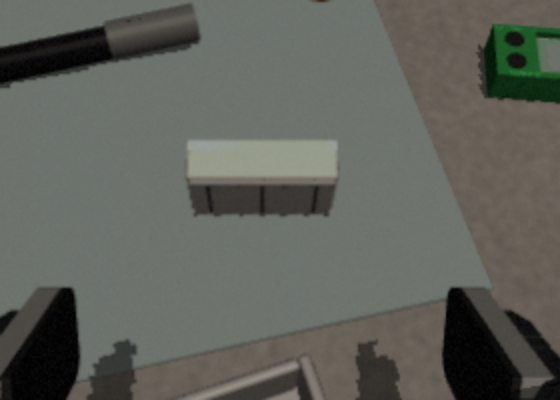

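>>> send_rows(
  targets="0.997 -0.008 -0.136 0 -0.1252 0;0.997 -0.008 -0.136 0 -0.1252 0;0.997 -0.008 -0.136 0 -0.1252 0;0.997 -0.008 -0.136 0 -0.1252 0;0.997 -0.008 -0.136 0 -0.1252 0;0.997 -0.008 -0.136 0 -0.1252 0;0.997 -0.008 -0.136 0 -0.1252 0;0.997 -0.008 -0.136 0 -0.1252 0",
  jaw=-1,
)

```text
t: 79.9
tool_pos: [0.5941, -0.372, 0.2592]
ee_rot: [-0.002, 0.782, 0.623, -0.0]
wrist_force: [0.8, -0.1, 0.2]
grip_width: 1.001
```

>>> send_rows(
  targets="0.5 0.007 0.2 0 -0.06 0;0.966 0.007 0.4 0 -0.125 0;0.966 0.007 0.6 0 -0.125 0;0.966 0.007 0.913 0 -0.125 0;0.966 0.007 0.913 0 -0.125 0;0.966 0.007 0.913 0 -0.125 0;0.966 0.007 0.913 0 -0.125 0;0.966 0.007 0.913 0 -0.125 0",
)

```text
t: 80.7
tool_pos: [0.6279, -0.233, 0.1251]
ee_rot: [0.238, 0.724, 0.575, -0.299]
wrist_force: [-1.1, 0.4, 0.6]
grip_width: 1.0
```

```bash
python3 - <<'E'
from h import *
st(); mv(tcp([.6046,-.3324,.017],77.2,-45),77.2,-45)
E
```

```text
t 80.70 pos [ 0.6279 -0.233   0.1251] yaw 76.93 zax [-0.159 -0.688 -0.708] F [-1.1  0.4  0.6] w 85.0 q [ 0.25  0.65 -0.35  1.61  0.98  1.38 -0.73]
row 0.0276 -0.0036 0.5374 -0.0004 -0.0002 -0.0005 | mm [ 4.1 -0.5 80.6] deg [-0.16 -0.08 -0.19]
```

>>> send_rows(
  targets="0.027 -0.003 0.1 0 0 0;0.027 -0.003 0.2 0 0 0;0.027 -0.003 0.3 0 0 0;0.027 -0.003 0.4 0 0 0;0.027 -0.003 0.46 0 0 0;0.027 -0.003 0.5 0 0 0;0.027 -0.003 0.533 0 0 0;0.027 -0.003 0.533 0 0 0",
)

```text
t: 81.5
tool_pos: [0.6153, -0.2825, 0.0639]
ee_rot: [0.239, 0.721, 0.577, -0.3]
wrist_force: [-0.8, 0.4, 0.1]
grip_width: 0.998
```

>>> send_rows(
  targets="0 0 0 0 0 0;0 0 0 0 0 0;0 0 0 0 0 0;0 0 0 0 0 0;0 0 0 0 0 0;0 0 0 0 0 0;0 0 0 0 0 0;0 0 0 0 0 0",
  jaw=1,
)

```text
t: 82.3
tool_pos: [0.6161, -0.2817, 0.065]
ee_rot: [0.239, 0.721, 0.577, -0.299]
wrist_force: [0.5, 3.6, 5.3]
grip_width: 0.63
```

>>> send_rows(
  targets="-0.05 0 -0.05 0 0 0;-0.15 0 -0.15 0 0 0;-0.3 0 -0.3 0 0 0;-0.471 0 -0.471 0 0 0;-0.471 0 -0.471 0 0 0;-0.471 0 -0.471 0 0 0;-0.471 0 -0.471 0 0 0;-0.471 0 -0.471 0 0 0",
)

```text
t: 83.1
tool_pos: [0.6151, -0.2822, 0.1633]
ee_rot: [0.238, 0.721, 0.577, -0.3]
wrist_force: [0.1, 0.1, 0.0]
grip_width: 0.626
```

>>> send_rows(
  targets="-0.054 0 0.022 0 0.0208 0;-0.107 0 0.044 0 0.0417 0;-0.16 0 0.066 0 0.0625 0;-0.214 0 0.088 0 0.0833 0;-0.267 0 0.11 0 0.1042 0;-0.3206 0 0.1328 0 0.125 0;-0.3206 0 0.1328 0 0.125 0;-0.3206 0 0.1328 0 0.125 0",
)

```text
t: 83.9
tool_pos: [0.6039, -0.3305, 0.1829]
ee_rot: [-0.001, 0.782, 0.623, -0.002]
wrist_force: [-0.0, 1.9, -0.7]
grip_width: 0.632
```

>>> send_rows(
  targets="-0.054 0 0.022 0 0.0208 0;-0.107 0 0.044 0 0.0417 0;-0.16 0 0.066 0 0.0625 0;-0.214 0 0.088 0 0.0833 0;-0.267 0 0.11 0 0.1042 0;-0.3206 0 0.1328 0 0.125 0;-0.3206 0 0.1328 0 0.125 0;-0.3206 0 0.1328 0 0.125 0",
)

```text
t: 84.7
tool_pos: [0.5949, -0.3743, 0.1631]
ee_rot: [-0.239, 0.722, 0.577, 0.297]
wrist_force: [0.8, 0.2, 0.6]
grip_width: 0.627
```

```bash
python3 - <<'E'
from h import *
st(); mv(tcp([.6046,-.3324,.0195],77.2,45),77.2,45)
E
```

```text
t 84.70 pos [ 0.5949 -0.3743  0.1631] yaw 77.16 zax [ 0.152  0.688 -0.709] F [0.8 0.2 0.6] w 53.3 q [ 1.15  0.9  -0.71  1.21 -0.18  1.48  0.39]
row -0.4730 0.0033 0.4275 -0.0007 0.0005 -0.0001 | mm [-71.    0.5  64.1] deg [-0.24  0.17 -0.03]
```

>>> send_rows(
  targets="-0.1 0 0.1 0 0 0;-0.2 0 0.2 0 0 0;-0.3 0 0.29 0 0 0;-0.37 0 0.37 0 0 0;-0.41 0 0.41 0 0 0;-0.43 0 0.43 0 0 0;-0.437 0 0.437 0 0 0;-0.437 0 0.437 0 0 0",
)

```text
t: 85.5
tool_pos: [0.5945, -0.3763, 0.0721]
ee_rot: [-0.239, 0.722, 0.577, 0.298]
wrist_force: [0.1, -0.9, 0.4]
grip_width: 0.628
```

>>> send_rows(
  targets="-0.002 0 0.002 0 0 0;-0.003 0 0.003 0 0 0;-0.005 0 0.005 0 0 0;-0.006 0 0.006 0 0 0;-0.007 0 0.007 0 0 0;-0.007 0 0.007 0 0 0;-0.007 0 0.007 0 0 0;-0.007 0 0.007 0 0 0",
)

```text
t: 86.3
tool_pos: [0.5943, -0.3762, 0.0702]
ee_rot: [-0.239, 0.722, 0.577, 0.298]
wrist_force: [-0.4, -1.4, 2.1]
grip_width: 0.624
```

```bash
python3 - <<'E'
from h import *
st()
E
```

```text
t 86.30 pos [ 0.5943 -0.3762  0.0702] yaw 77.18 zax [ 0.155  0.689 -0.708] F [-0.4 -1.4  2.1] w 53.1 q [ 1.14  1.   -0.68  1.24 -0.15  1.38  0.46]
```

>>> send_rows(
  targets="-0.003 0 0.003 0 0 0;-0.005 0 0.005 0 0 0;-0.005 0 0.005 0 0 0;-0.005 0 0.005 0 0 0;-0.005 0 0.005 0 0 0;-0.005 0 0.005 0 0 0;-0.005 0 0.005 0 0 0;-0.005 0 0.005 0 0 0",
)

```text
t: 87.1
tool_pos: [0.5943, -0.3762, 0.0701]
ee_rot: [-0.239, 0.722, 0.577, 0.299]
wrist_force: [-4.1, 0.2, 6.7]
grip_width: 0.633
```

>>> send_rows(
  targets="0 0 0 0 0 0;0 0 0 0 0 0;0 0 0 0 0 0;0 0 0 0 0 0;0 0 0 0 0 0;0 0 0 0 0 0;0 0 0 0 0 0;0 0 0 0 0 0",
  jaw=-0.9,
)

```text
t: 87.9
tool_pos: [0.5942, -0.3761, 0.069]
ee_rot: [-0.239, 0.722, 0.577, 0.298]
wrist_force: [-0.1, 0.1, -0.1]
grip_width: 0.95
```

>>> send_rows(
  targets="0 0 -0.05 0 0 0;0 0 -0.15 0 0 0;0 0 -0.3 0 0 0;0 0 -0.5 0 0 0;0 0 -0.5 0 0 0;0 0 -0.5 0 0 0;0 0 -0.5 0 0 0;0 0 -0.5 0 0 0",
)

```text
t: 88.7
tool_pos: [0.5826, -0.4267, 0.1214]
ee_rot: [-0.24, 0.722, 0.577, 0.298]
wrist_force: [0.0, 0.1, -0.6]
grip_width: 0.951
```

>>> send_rows(
  targets="0.2 0.05 -0.36 0 -0.03 0;0.5 0.05 -0.36 0 -0.125 0;0.675 0.05 -0.362 0 -0.125 0;0.675 0.05 -0.362 0 -0.125 0;0.675 0.05 -0.362 0 -0.125 0;0.675 0.05 -0.362 0 -0.125 0;0.675 0.05 -0.362 0 -0.125 0;0.675 0.05 -0.362 0 -0.125 0",
  jaw=-1,
)

```text
t: 89.5
tool_pos: [0.5965, -0.398, 0.2308]
ee_rot: [-0.002, 0.782, 0.623, -0.0]
wrist_force: [-0.7, 0.0, -0.1]
grip_width: 0.999
```

```bash
python3 - <<'E'
from h import *
st(); P,im=snap('wrist'); np.save('Pw12.npy',P); cv2.imwrite('pics/w12r.png',im); cv2.imwrite('pics/w12.png',cv2.resize(im[:260,100:500],None,fx=2,fy=2))
find('wrist',P,['cart1'],n=4); fitcart(P,im,[.605,-.337,-12.8],.012)
E
```

```text
t 89.50 pos [ 0.5965 -0.398   0.2308] yaw 77.14 zax [-0.003  0.002 -1.   ] F [-0.7  0.  -0.1] w 84.9 q [ 0.88  0.57 -0.53  1.34  0.28  1.31  0.12]
wrist cart1 0.75 [ 0.6045 -0.3292  0.0109]
wrist cart1 0.68 [ 0.7394 -0.3035  0.012 ]
cart fit 0.6053 -0.3286 yaw -13.8 cost 0.0197
```

View pics/w12.png

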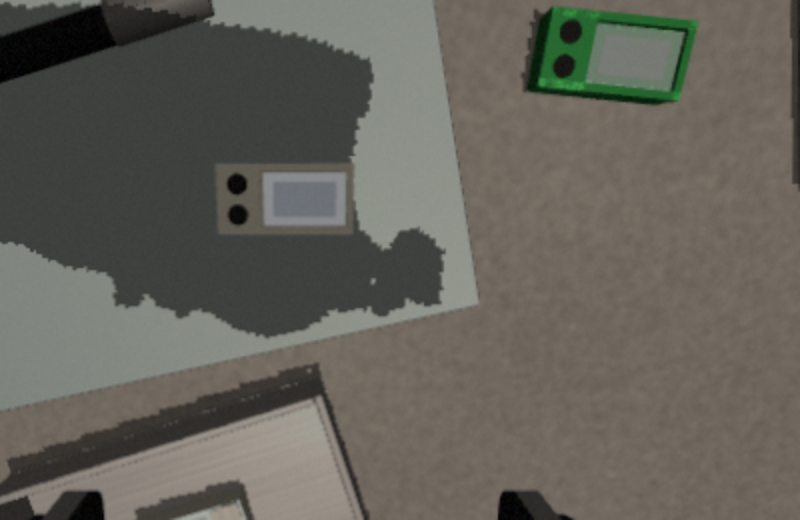

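```bash
python3 - <<'E'
from h import *
P=np.load('Pw12.npy'); c=np.array([(217,164),(354,164),(354,234),(217,234)])/2+[100,0]
w=pix2w('wrist',P,c,.021); e=w[1]-w[0]+w[2]-w[3]; print(w.mean(0).round(4),np.degrees(np.arctan2(e[1],e[0])))
mv([.605,-.3300,.0835],77.2,0)
E
```

```text
[ 0.6057 -0.3291  0.021 ] -12.884749508610302
row 0.4598 -0.0431 0.9820 -0.0005 -0.0002 -0.0004 | mm [ 69.   -6.5 147.3] deg [-0.18 -0.07 -0.14]
```

>>> send_rows(
  targets="0.3 -0.04 0.1 0 0 0;0.46 -0.043 0.3 -0.0005 0 0;0.46 -0.043 0.5 -0.0005 0 0;0.46 -0.043 0.7 -0.0005 0 0;0.46 -0.043 0.8 -0.0005 0 0;0.46 -0.043 0.9 -0.0005 0 0;0.46 -0.043 0.982 -0.0005 0 0;0.46 -0.043 0.982 -0.0005 0 0",
)

```text
t: 90.4
tool_pos: [0.6054, -0.3286, 0.0832]
ee_rot: [0.0, 0.782, 0.624, -0.0]
wrist_force: [-0.7, -0.0, 0.1]
grip_width: 1.001
```

>>> send_rows(
  targets="0 0 0 0 0 0;0 0 0 0 0 0;0 0 0 0 0 0;0 0 0 0 0 0;0 0 0 0 0 0;0 0 0 0 0 0;0 0 0 0 0 0;0 0 0 0 0 0",
  jaw=1,
)

```text
t: 91.2
tool_pos: [0.6069, -0.3286, 0.0865]
ee_rot: [0.002, 0.781, 0.624, 0.001]
wrist_force: [-1.4, -0.1, 6.1]
grip_width: 0.639
```

>>> send_rows(
  targets="0 0 -0.05 0 0 0;0 0 -0.2 0 0 0;0 0 -0.4 0 0 0;0 0 -0.6 0 0 0;0 0 -0.8 0 0 0;0 0 -1 0 0 0;0 0 -1 0 0 0;0 0 -1 0 0 0",
)

```text
t: 92.0
tool_pos: [0.6062, -0.3281, 0.2359]
ee_rot: [0.002, 0.781, 0.624, 0.0]
wrist_force: [-0.1, 0.3, -1.3]
grip_width: 0.631
```

```bash
python3 - <<'E'
from h import *
st(); mv([.5685,.0808,.235],95.4)
E
```

```text
t 92.00 pos [ 0.6062 -0.3281  0.2359] yaw 77.24 zax [ 0.003 -0.003 -1.   ] F [-0.1  0.3 -1.3] w 53.6 q [ 0.82  0.51 -0.56  1.42  0.27  1.28  0.03]
row 2.6036 -0.8468 -0.0019 0.0005 0.0004 -0.0504 | mm [ 3.905e+02 -1.270e+02 -3.000e-01] deg [  0.2    0.14 -18.16]
```

>>> send_rows(
  targets="0.2 -0.06 0 0 0 0;0.5 -0.16 0 0 0 0;0.871 -0.282 0 0 0 0;0.871 -0.282 0 0 0 0;0.871 -0.282 0 0 0 0;0.871 -0.282 0 0 0 0;0.871 -0.282 0 0 0 0;0.871 -0.282 0 0 0 0",
)

```text
t: 92.8
tool_pos: [0.5933, -0.1931, 0.234]
ee_rot: [0.001, 0.782, 0.623, -0.0]
wrist_force: [-0.0, -0.6, 0.1]
grip_width: 0.632
```

>>> send_rows(
  targets="0.2 -0.06 0 0 0 0;0.5 -0.16 0 0 0 0;0.871 -0.282 0 0 0 0;0.871 -0.282 0 0 0 0;0.871 -0.282 0 0 0 0;0.871 -0.282 0 0 0 0;0.871 -0.282 0 0 0 0;0.871 -0.282 0 0 0 0",
)

```text
t: 93.6
tool_pos: [0.5812, -0.0565, 0.234]
ee_rot: [0.001, 0.782, 0.623, 0.0]
wrist_force: [0.8, 0.1, -0.7]
grip_width: 0.636
```

>>> send_rows(
  targets="0.2 -0.06 0 0 0 -0.01;0.5 -0.16 0 0 0 -0.0504;0.871 -0.282 0 0 0 -0.0504;0.871 -0.282 0 0 0 -0.0504;0.871 -0.282 0 0 0 -0.0504;0.871 -0.282 0 0 0 -0.0504;0.871 -0.282 0 0 0 -0.0504;0.871 -0.282 0 0 0 -0.0504",
)

```text
t: 94.4
tool_pos: [0.569, 0.0803, 0.2339]
ee_rot: [0.001, 0.674, 0.739, -0.0]
wrist_force: [0.6, -0.0, -0.7]
grip_width: 0.634
```

```bash
python3 - <<'E'
from h import *
st(); mv([.5685,.0824,.16],95.4)
E
```

```text
t 94.40 pos [0.569  0.0803 0.2339] yaw 95.21 zax [ 0.001 -0.002 -1.   ] F [ 0.6 -0.  -0.7] w 53.9 q [ 0.45  0.33 -0.8   1.71  0.25  1.21 -0.32]
row 0.0155 -0.0030 0.4924 0.0002 0.0003 -0.0005 | mm [ 2.3 -0.4 73.9] deg [ 0.07  0.12 -0.19]
```

>>> send_rows(
  targets="0.008 -0.003 0.15 0 0 0;0.008 -0.003 0.3 0 0 0;0.008 -0.003 0.4 0 0 0;0.008 -0.003 0.45 0 0 0;0.008 -0.003 0.47 0 0 0;0.008 -0.003 0.49 0 0 0;0.008 -0.003 0.49 0 0 0;0.008 -0.003 0.49 0 0 0",
)

```text
t: 95.2
tool_pos: [0.5686, 0.0833, 0.1611]
ee_rot: [0.001, 0.673, 0.74, 0.0]
wrist_force: [-1.0, 0.4, 0.2]
grip_width: 0.634
```

>>> send_rows(
  targets="0 0 0.01 0 0 0;0 0 0.02 0 0 0;0 0 0.03 0 0 0;0 0 0.04 0 0 0;0 0 0.05 0 0 0;0 0 0.055 0 0 0;0 0 0.06 0 0 0;0 0 0.06 0 0 0",
)

```text
t: 96.0
tool_pos: [0.5682, 0.0832, 0.1514]
ee_rot: [0.001, 0.673, 0.74, -0.0]
wrist_force: [-0.0, -0.4, -1.1]
grip_width: 0.632
```

```bash
python3 - <<'E'
from h import *
st(); mv([.5685,.0824,.15],95.4)
E
```

```text
t 96.00 pos [0.5682 0.0832 0.1514] yaw 95.38 zax [ 0.001 -0.002 -1.   ] F [-0.  -0.4 -1.1] w 53.7 q [ 0.41  0.42 -0.76  1.79  0.33  1.06 -0.38]
row -0.0051 0.0014 0.0092 0.0002 0.0003 -0.0001 | mm [-0.8  0.2  1.4] deg [ 0.07  0.09 -0.02]
```

>>> send_rows(
  targets="-0.002 0 0.008 0 0 0;-0.002 0 0.008 0 0 0;-0.002 0 0.008 0 0 0;-0.002 0 0.008 0 0 0;-0.002 0 0.008 0 0 0;-0.002 0 0.008 0 0 0;-0.002 0 0.008 0 0 0;-0.002 0 0.008 0 0 0",
  jaw=-0.65,
)

```text
t: 96.8
tool_pos: [0.5683, 0.0829, 0.1503]
ee_rot: [0.001, 0.673, 0.74, -0.0]
wrist_force: [0.3, 0.3, 0.4]
grip_width: 0.83
```

>>> send_rows(
  targets="0 0 -0.05 0 0 0;0 0 -0.15 0 0 0;0 0 -0.3 0 0 0;0 0 -0.5 0 0 0;0 0 -0.65 0 0 0;-0.1 0 -0.75 0 0 0;-0.2 0 -0.75 0 0 0;-0.2 0 -0.75 0 0 0",
)

```text
t: 97.6
tool_pos: [0.5714, 0.0503, 0.2632]
ee_rot: [0.002, 0.675, 0.738, -0.0]
wrist_force: [0.1, 0.3, -0.5]
grip_width: 0.823
```

```bash
python3 - <<'E'
from h import *
st(); P,im=snap('wrist'); np.save('Pw13.npy',P); cv2.imwrite('pics/w13r.png',im); cv2.imwrite('pics/w13.png',cv2.resize(im[:230,120:400],None,fx=2.6,fy=2.6,interpolation=cv2.INTER_CUBIC))
find('wrist',P,['cart1','start_top'],n=5); 
P,im=snap('top'); find('top',P,['cart1','lid_lip','lid_hinge','start_top'],n=5)
P,im=snap('side'); find('side',P,['cart1','lid_lip','lid_hinge','start_top'],n=5)
E
```

```text
t 97.60 pos [0.5714 0.0503 0.2632] yaw 95.16 zax [ 0.002 -0.003 -1.   ] F [ 0.1  0.3 -0.5] w 70.0 q [ 0.5   0.3  -0.79  1.68  0.22  1.26 -0.25]
wrist cart1 0.91 [0.567  0.1193 0.0733]
wrist cart1 0.89 [0.5589 0.1527 0.0702]
wrist cart1 0.76 [0.5669 0.0813 0.0751]
wrist start_top 0.82 [0.6439 0.001  0.0743]
wrist start_top 0.61 [0.561  0.1516 0.0731]
wrist start_top 0.42 [ 0.8083 -0.0266 -0.0033]
top cart1 0.46 [ 0.7373 -0.3102  0.0121]
top lid_lip 0.63 [0.5492 0.2761 0.338 ]
top lid_hinge 0.66 [0.5508 0.2643 0.0958]
top start_top 0.48 [6.436e-01 6.000e-04 8.260e-02]
side cart1 0.68 [0.5699 0.0785 0.0783]
side cart1 0.62 [0.5543 0.1865 0.0741]
side cart1 0.52 [ 0.7414 -0.3099  0.0061]
side cart1 0.48 [0.5609 0.1183 0.0708]
side cart1 0.43 [0.5623 0.1502 0.0735]
side lid_lip 0.83 [0.544  0.2724 0.3399]
side lid_hinge 0.75 [0.5477 0.2635 0.0901]
side start_top 0.62 [ 0.564   0.1404 -0.0038]
side start_top 0.58 [0.6412 0.0016 0.0793]
```

View pics/w13.png

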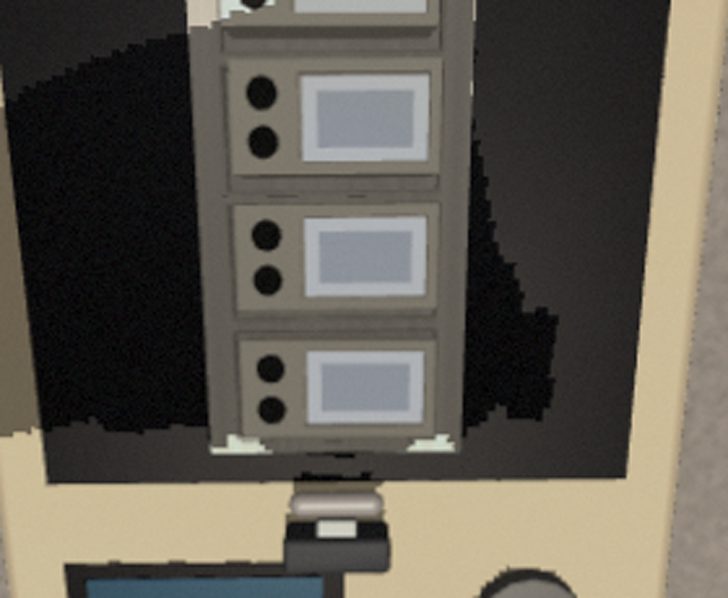

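>>> send_rows(
  targets="0 0 -0.3 0 0 0;0 0 -0.6 0 0 0;0 0 -0.9 0 0 0;0 0 -1 0 0 0;0 0 -1 0 0 0;0 0 -1 0 0 0;0 0 -1 0 0 0;0 0 -1 0 0 0",
  jaw=1,
)

```text
t: 99.05
tool_pos: [0.5704, 0.0531, 0.4114]
ee_rot: [0.0, 0.673, 0.74, -0.001]
wrist_force: [1.1, 0.4, -0.5]
grip_width: -0.003
```

>>> send_rows(
  targets="0.1 -0.01 -0.22 0 0 0;0.3 -0.01 -0.22 0 0 0;0.5 -0.01 -0.22 0 0 0;0.75 -0.01 -0.22 0 0 0;0.75 -0.01 -0.22 0 0 0;0.75 -0.01 -0.22 0 0 0;0.75 -0.01 -0.22 0 0 0;0.75 -0.01 -0.22 0 0 0",
)

```text
t: 99.85
tool_pos: [0.559, 0.164, 0.4453]
ee_rot: [0.001, 0.674, 0.739, -0.0]
wrist_force: [0.0, -0.0, 0.2]
grip_width: -0.002
```

```bash
cat > lid.py <<'E'
from h import *
H=np.array([.5493,.264]); cx=np.array([-.0941,.9956])
def lidtcp(th,r=.228,n=.007,tip=.074,gap=0): 
    s=-r*np.cos(th)+(n+gap)*np.sin(th)+.011; z=.095+r*np.sin(th)+(n+gap)*np.cos(th)+tip
    return np.r_[H+s*cx,z]
E
python3 - <<'E'
from lid import *
st(); 
p=lidtcp(1.6,gap=.02); print(p); mv([p[0],p[1],.447],95.4)
P,im=snap('side'); find('side',P,['lid_lip','lid_hinge'])
E
```

```text
t 99.85 pos [0.559  0.164  0.4453] yaw 95.27 zax [ 0.001 -0.002 -1.   ] F [ 0.  -0.   0.2] w -0.2 q [ 0.33  0.26 -0.87  1.36  0.2   1.61 -0.42]
[0.54509881 0.30844954 0.39611439]
row 0.9677 -0.0037 -0.0135 0.0002 0.0003 -0.0004 | mm [145.2  -0.6  -2. ] deg [ 0.06  0.12 -0.13]
side lid_hinge 0.6 [0.5522 0.2611 0.091 ]
```

>>> send_rows(
  targets="0.2 0 -0.02 0 0 0;0.5 0 -0.02 0 0 0;0.97 0 -0.02 0 0 0;0.97 0 -0.02 0 0 0;0.97 0 -0.02 0 0 0;0.97 0 -0.02 0 0 0;0.97 0 -0.02 0 0 0;0.97 0 -0.02 0 0 0",
)

```text
t: 100.8
tool_pos: [0.5457, 0.3086, 0.4485]
ee_rot: [0.002, 0.674, 0.739, -0.0]
wrist_force: [-0.4, -0.3, 0.5]
grip_width: 0.001
```

```bash
python3 - <<'E'
from lid import *
st(); p=lidtcp(1.6,gap=.02); mv(p,95.4)
T=np.linspace(1.6,1.1,8); 
for th in np.r_[1.6,1.3,1.0,.8,.6,.4,.25,.12,.03,0]:
    d=lidtcp(th)-p; print(th.round(2),lidtcp(th).round(4),'x %.3f z %.3f'%(d[:2]@cx/.15,-d[2]/.15))
E
```

```text
t 100.80 pos [0.5457 0.3086 0.4485] yaw 95.23 zax [ 0.002 -0.002 -1.   ] F [-0.4 -0.3  0.5] w 0.1 q [ 0.05  0.38 -0.9   1.24  0.3   1.66 -0.7 ]
row 0.0004 -0.0049 0.3495 0.0003 0.0004 -0.0005 | mm [ 0.1 -0.7 52.4] deg [ 0.11  0.13 -0.17]
1.6 [0.547  0.2885 0.3967] x -0.133 z -0.004
1.3 [0.5534 0.2209 0.3906] x -0.586 z 0.037
1.0 [0.5593 0.1582 0.3646] x -1.006 z 0.210
0.8 [0.5627 0.1218 0.3374] x -1.250 z 0.391
0.6 [0.5656 0.0915 0.3035] x -1.453 z 0.617
0.4 [0.5678 0.0686 0.2642] x -1.606 z 0.879
0.25 [0.5689 0.0567 0.2322] x -1.686 z 1.093
0.12 [0.5695 0.0504 0.2032] x -1.728 z 1.286
0.03 [0.5697 0.0483 0.1828] x -1.742 z 1.422
0.0 [0.5697 0.048  0.176 ] x -1.744 z 1.467
```

>>> send_rows(
  targets="0 0 0.1 0 0 0;0 0 0.2 0 0 0;0 0 0.3 0 0 0;0 0 0.35 0 0 0;0 0 0.35 0 0 0;0 0 0.35 0 0 0;0 0 0.35 0 0 0;0 0 0.35 0 0 0",
)

```text
t: 101.6
tool_pos: [0.5451, 0.3103, 0.3965]
ee_rot: [0.001, 0.673, 0.74, 0.0]
wrist_force: [0.7, 0.3, -0.3]
grip_width: -0.001
```

>>> send_rows(
  targets="-0.15 0 0 0 0 0;-0.27 0 0.005 0 0 0;-0.4 0 0.012 0 0 0;-0.53 0 0.028 0 0 0;-0.65 0 0.05 0 0 0;-0.77 0 0.09 0 0 0;-0.89 0 0.15 0 0 0;-1 0 0.207 0 0 0",
)

```text
t: 102.4
tool_pos: [0.5593, 0.1606, 0.3658]
ee_rot: [0.001, 0.673, 0.74, 0.001]
wrist_force: [0.5, 2.0, -0.2]
grip_width: 0.004
```

```bash
python3 - <<'E'
from lid import *
st(); p=lidtcp(1.0); mv(p,95.4); P,im=snap('side'); find('side',P,['lid_lip','lid_hinge'])
for th in np.r_[.9,.8,.7,.6,.5,.4,.3]:
    d=lidtcp(th)-p; print(th.round(2),'x %.3f z %.3f'%(d[:2]@cx/.15,-d[2]/.15))
E
```

```text
t 102.40 pos [0.5593 0.1606 0.3658] yaw 95.41 zax [ 0.003 -0.001 -1.   ] F [ 0.5  2.  -0.2] w 0.3 q [ 0.36  0.27 -0.87  1.51  0.21  1.46 -0.42]
row -0.0159 -0.0018 0.0076 0.0005 0.0002 0.0000 | mm [-2.4 -0.3  1.1] deg [0.19 0.06 0.01]
side lid_lip 0.62 [0.5601 0.1371 0.3014]
side lid_hinge 0.77 [0.5466 0.2631 0.0883]
side lid_hinge 0.3 [ 0.5312 -0.2495  0.0009]
0.9 x -0.126 z 0.085
0.8 x -0.244 z 0.181
0.7 x -0.351 z 0.289
0.6 x -0.446 z 0.407
0.5 x -0.530 z 0.535
0.4 x -0.600 z 0.669
0.3 x -0.656 z 0.810
```

>>> send_rows(
  targets="-0.141 0 0.092 0 0 0;-0.259 0 0.188 0 0 0;-0.366 0 0.296 0 0 0;-0.461 0 0.414 0 0 0;-0.545 0 0.542 0 0 0;-0.615 0 0.676 0 0 0;-0.671 0 0.817 0 0 0;-0.671 0 0.817 0 0 0",
)

```text
t: 103.35
tool_pos: [0.5682, 0.0599, 0.241]
ee_rot: [0.0, 0.673, 0.739, -0.001]
wrist_force: [-0.9, -0.8, 1.4]
grip_width: 0.003
```

```bash
python3 - <<'E'
from lid import *
st(); p=lidtcp(.3); mv(p,95.4); P,im=snap('side'); find('side',P,['lid_lip'])
for th in np.r_[.22,.15,.1,.06,.03,0]:
    d=lidtcp(th)-p; print(th.round(2),'x %.3f z %.3f'%(d[:2]@cx/.15,-d[2]/.15))
E
```

```text
t 103.35 pos [0.5682 0.0599 0.241 ] yaw 95.35 zax [-0.001 -0.002 -1.   ] F [-0.9 -0.8  1.4] w 0.2 q [ 0.5   0.32 -0.81  1.71  0.25  1.22 -0.28]
row 0.0013 0.0028 -0.0137 -0.0002 0.0003 -0.0001 | mm [ 0.2  0.4 -2. ] deg [-0.09  0.1  -0.05]
side lid_lip 0.77 [0.5734 0.0323 0.1665]
0.22 x -0.035 z 0.117
0.15 x -0.058 z 0.220
0.1 x -0.069 z 0.296
0.06 x -0.076 z 0.356
0.03 x -0.080 z 0.402
0.0 x -0.082 z 0.447
```

>>> send_rows(
  targets="-0.035 0 0.1 0 0 0;-0.058 0 0.2 0 0 0;-0.069 0 0.28 0 0 0;-0.076 0 0.34 0 0 0;-0.08 0 0.37 0 0 0;-0.08 0 0.388 0 0 0;-0.08 0 0.388 0 0 0;-0.08 0 0.388 0 0 0",
)

```text
t: 104.25
tool_pos: [0.5699, 0.0483, 0.1847]
ee_rot: [0.001, 0.673, 0.74, -0.0]
wrist_force: [-0.9, -0.2, 2.7]
grip_width: 0.001
```

>>> send_rows(
  targets="0 0 0.01 0 0 0;0 0 0.02 0 0 0;0 0 0.03 0 0 0;0 0 0.035 0 0 0;0 0 0.04 0 0 0;0 0 0.045 0 0 0;0 0 0.045 0 0 0;0 0 0.045 0 0 0",
)

```text
t: 105.05
tool_pos: [0.57, 0.0483, 0.1778]
ee_rot: [0.001, 0.673, 0.74, 0.0]
wrist_force: [-0.3, 1.1, -0.9]
grip_width: 0.005
```

```bash
python3 - <<'E'
from lid import *
st(); P,im=snap('side'); find('side',P,['lid_lip'])
E
```

```text
t 105.05 pos [0.57   0.0483 0.1778] yaw 95.38 zax [ 0.002 -0.001 -1.   ] F [-0.3  1.1 -0.9] w 0.4 q [ 0.49  0.38 -0.78  1.78  0.3   1.11 -0.3 ]
side lid_lip 0.91 [0.5708 0.0224 0.0962]
side lid_lip 0.73 [ 0.5235 -0.4691 -0.0036]
side lid_lip 0.33 [0.5583 0.1869 0.0666]
```

>>> send_rows(
  targets="0 0 0.005 0 0 0;0 0 0.01 0 0 0;0 0 0.013 0 0 0;0 0 0.013 0 0 0;0 0 0.013 0 0 0;0 0 0.013 0 0 0;0 0 0.013 0 0 0;0 0 0.013 0 0 0",
)

```text
t: 105.95
tool_pos: [0.57, 0.0482, 0.1759]
ee_rot: [0.001, 0.673, 0.74, -0.0]
wrist_force: [-0.2, 0.6, 0.4]
grip_width: -0.006
```

>>> send_rows(
  targets="0 0 -0.02 0 0 0;0 0 -0.06 0 0 0;0 0 -0.12 0 0 0;0 0 -0.2 0 0 0;0 0 -0.3 0 0 0;0 0 -0.3 0 0 0;0 0 -0.3 0 0 0;0 0 -0.3 0 0 0",
)

```text
t: 106.75
tool_pos: [0.5697, 0.0482, 0.2205]
ee_rot: [0.001, 0.673, 0.739, -0.0]
wrist_force: [0.1, -0.8, -0.1]
grip_width: -0.0
```

```bash
python3 - <<'E'
from lid import *
st(); P,im=snap('side'); find('side',P,['lid_lip','start_top']);P,im=snap('top'); find('top',P,['lid_lip','start_top']); P,im=snap('wrist'); find('wrist',P,['start_top','lid_lip']); cv2.imwrite('pics/w14r.png',im); np.save('Pw14.npy',P)
# bright disc
print(w2pix('wrist',P,[[.642,.0015,.079],[.572,.024,.101]]))
E
```

```text
t 106.75 pos [0.5697 0.0482 0.2205] yaw 95.38 zax [ 0.001 -0.002 -1.   ] F [ 0.1 -0.8 -0.1] w -0.0 q [ 0.51  0.34 -0.8   1.73  0.26  1.18 -0.27]
side lid_lip 0.88 [0.5709 0.0228 0.0957]
side start_top 0.61 [0.5616 0.1499 0.0641]
side start_top 0.6 [0.6396 0.0021 0.0808]
top start_top 0.55 [0.6422 0.0029 0.08  ]
top start_top 0.53 [0.5504 0.266  0.0971]
wrist start_top 0.83 [0.6458 0.007  0.0747]
wrist lid_lip 0.81 [0.5777 0.0254 0.091 ]
[[343.00490461 276.85513763]
 [248.80495584 254.65801708]]
```

```bash
python3 - <<'E'
from lid import *
P,im=snap('top'); find('top',P,['wash','reagent'],n=2); P,im=snap('side'); find('side',P,['wash','reagent'],n=2)
mv([.642,.0025,.22],95.4)
E
```

```text
top wash 0.85 [ 8.109e-01 -2.740e-02  7.000e-04]
top reagent 0.95 [ 0.7975 -0.1456  0.0039]
side wash 0.89 [ 0.8129 -0.0329 -0.0025]
side reagent 0.71 [ 0.7955 -0.1458  0.0009]
row -0.3495 0.4496 0.0072 0.0002 0.0003 -0.0001 | mm [-52.4  67.4   1.1] deg [ 0.09  0.09 -0.02]
```

>>> send_rows(
  targets="-0.35 0.45 0 0 0 0;-0.35 0.45 0 0 0 0;-0.35 0.45 0 0 0 0;-0.35 0.45 0.1 0 0 0;-0.35 0.45 0.2 0 0 0;-0.35 0.45 0.3 0 0 0;-0.35 0.45 0.36 0 0 0;-0.35 0.45 0.36 0 0 0",
)

```text
t: 108.3
tool_pos: [0.641, 0.0025, 0.1651]
ee_rot: [0.0, 0.673, 0.74, -0.001]
wrist_force: [0.5, -0.3, 0.7]
grip_width: 0.005
```

```bash
python3 - <<'E'
from lid import *
st()
E
```

```text
t 108.30 pos [0.641  0.0025 0.1651] yaw 95.42 zax [-0.001 -0.002 -1.   ] F [ 0.5 -0.3  0.7] w 0.4 q [ 0.47  0.52 -0.73  1.61  0.37  1.15 -0.25]
```

>>> send_rows(
  targets="0 0 0.01 0 0 0;0 0 0.02 0 0 0;0 0 0.03 0 0 0;0 0 0.04 0 0 0;0 0 0.05 0 0 0;0 0 0.06 0 0 0;0 0 0.07 0 0 0;0 0 0.07 0 0 0",
)

```text
t: 109.1
tool_pos: [0.6421, 0.0022, 0.1563]
ee_rot: [0.001, 0.673, 0.74, -0.0]
wrist_force: [0.3, 0.4, -0.1]
grip_width: -0.002
```

>>> send_rows(
  targets="0 0 0.01 0 0 0;0 0 0.015 0 0 0;0 0 0.02 0 0 0;0 0 0.025 0 0 0;0 0 0.03 0 0 0;0 0 0.033 0 0 0;0 0 0.033 0 0 0;0 0 0.033 0 0 0",
)

```text
t: 109.9
tool_pos: [0.6422, 0.0023, 0.1517]
ee_rot: [0.001, 0.673, 0.74, -0.0]
wrist_force: [-0.6, 0.2, 1.0]
grip_width: 0.003
```

>>> send_rows(
  targets="0 0 0.004 0 0 0;0 0 0.008 0 0 0;0 0 0.012 0 0 0;0 0 0.016 0 0 0;0 0 0.02 0 0 0;0 0 0.02 0 0 0;0 0 0.02 0 0 0;0 0 0.02 0 0 0",
)

```text
t: 110.7
tool_pos: [0.6422, 0.0023, 0.1487]
ee_rot: [0.001, 0.673, 0.74, 0.0]
wrist_force: [-1.0, -0.0, 3.4]
grip_width: -0.001
```

>>> send_rows(
  targets="0 0 0.004 0 0 0;0 0 0.008 0 0 0;0 0 0.012 0 0 0;0 0 0.014 0 0 0;0 0 0.014 0 0 0;0 0 0.014 0 0 0;0 0 0.014 0 0 0;0 0 0.014 0 0 0",
)

```text
t: 111.5
tool_pos: [0.6423, 0.0023, 0.1468]
ee_rot: [0.001, 0.673, 0.74, 0.0]
wrist_force: [-2.5, 0.1, 7.0]
grip_width: 0.004
```

>>> send_rows(
  targets="0 0 0.004 0 0 0;0 0 0.008 0 0 0;0 0 0.01 0 0 0;0 0 0.01 0 0 0;0 0 0.01 0 0 0;0 0 0.01 0 0 0;0 0 0.01 0 0 0;0 0 0.01 0 0 0",
)

```text
t: 112.3
tool_pos: [0.6423, 0.0024, 0.1466]
ee_rot: [0.002, 0.673, 0.74, -0.0]
wrist_force: [-7.4, -0.0, 18.2]
grip_width: 0.001
```

>>> send_rows(
  targets="0 0 -0.05 0 0 0;0 0 -0.15 0 0 0;0 0 -0.3 0 0 0;0 0 -0.5 0 0 0;0 0 -0.8 0 0 0;0 0 -0.8 0 0 0;0 0 -0.8 0 0 0;0 0 -0.8 0 0 0",
)

```text
t: 113.1
tool_pos: [0.6416, 0.0022, 0.2643]
ee_rot: [0.001, 0.673, 0.739, -0.0]
wrist_force: [-0.3, 0.4, -0.1]
grip_width: -0.001
```

```bash
python3 - <<'E'
from lid import *
st(); P,im=snap('side'); find('side',P,['lid_lip','start_top','cart1','used1'],n=5); P,im=snap('top'); find('top',P,['lid_lip','used1','wash','reagent','cart1'],n=3)
E
```

```text
t 113.10 pos [0.6416 0.0022 0.2643] yaw 95.38 zax [ 0.001 -0.002 -1.   ] F [-0.3  0.4 -0.1] w -0.1 q [ 0.5   0.44 -0.76  1.51  0.31  1.32 -0.2 ]
side lid_lip 0.73 [0.574  0.0253 0.0952]
side lid_lip 0.67 [ 0.5253 -0.2485  0.0058]
side start_top 0.54 [ 0.6407 -0.0015  0.0767]
side start_top 0.33 [ 0.564   0.1404 -0.0006]
side cart1 0.83 [ 0.7449 -0.3059  0.0078]
side cart1 0.3 [0.5671 0.1123 0.0642]
side used1 0.66 [ 0.7956 -0.147   0.0035]
top used1 0.78 [ 0.5316 -0.4755  0.0106]
top wash 0.45 [ 0.8089 -0.0289 -0.0037]
top reagent 0.9 [ 0.7966 -0.1432  0.0016]
top reagent 0.24 [0.5533 0.2661 0.0965]
top cart1 0.63 [ 0.7421 -0.307   0.01  ]
```

```bash
python3 -c "
from workcell import env
print(env.job_done())"
```

```text
the job is handed in; nothing more can be done
None
```

The job is handed in at about 113 s of the 210 s allowed. The hand-in gives no verdict, so what follows rests on my own checks.

**What I did**
- Moved the one used cartridge from pocket 3 into the waste tray.
- Loaded all four fresh cartridges. The two upside-down ones were turned over in two 90° steps each, then placed in pockets 1 and 2; the other two went into pockets 3 and 4.
- Pushed the lid down until the catch held, then pressed the start button to its stop and drew the arm clear.

**Last checks**
- **Cartridges:** the wrist picture before closing the lid showed the fresh cartridges in pockets 1 to 3 port side up; pocket 4's was cut off at the edge, showing only part of its window and a port. At release, fingertip heights put all four on or within about 1 mm of the pocket floor with no contact force. The first try at pocket 4 met 23 N and went in after a 1.5 mm shift.
- **Lid:** the lip read about 95 mm above the bench, which is the shut height, and it stayed there after I let go.
- **Button:** the force rose to about 7 N over roughly 5 mm, then to 18 N with no further movement. Its last reading was 77 mm against a nominal 79 mm, within the 4 mm detector accuracy, so I take it as out again.
- **Tray and bottles:** the used cartridge was found in the tray, and the bottles' positions had not changed. The only cartridge-like object left on the bench was the green look-alike.

**Disagreements:** the side view gave one false used-cartridge report at the reagent bottle. The seated cartridges could not be measured closely through the shut lid.

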